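# Hook the upper tool rail into the lathe's bench rack and press it home

### The arm

A 6-joint arm with a two-finger parallel gripper is mounted at the origin on the work surface. World frame = base frame: x ahead of the robot, y to its left, z up, the work surface at z = 0. Lengths are in m, angles in degrees, forces in N, time in s.
With the tool pointing down it reaches from about 0.3 to 0.75 m from the base axis. Payload 8.5 kg.
Tool frame: the origin (TCP) lies midway between the tips of the shut fingers; the grasp point (between the pads) lies 19 mm behind it; y points along the fingers, z is the direction in which the jaws open and shut, and the axes are right-handed (so a half turn about y gives the same grasp; the last joint's range is limited). The gripper opens to 85 mm and grips with 20 to 120 N. Pads are 22 mm wide; open, the fingers measure 114 mm over their backs; the gripper's body (76 mm by 85 mm) begins 54 mm behind the grasp point. The pads swing forward as they close: fully open they stand 13 mm farther back than shut.
Start: joints at [50.804, 21.807, 74.336, -0, 83.858, -12.336], TCP at [0.248, 0.491, 0.231] pointing down, gripper open.
Joint ranges: [-178.18, 178.18], [-50.72, 133.34], [12.68, 142.11], [-81.47, 261.47], [9.98, 163.14], [-165.26, 165.26]. Speed limits (degrees/s): [136.94, 136.94, 180, 180, 180, 180].

### API

Orientations are given as a 3x3 rotation matrix whose columns are the frame's x, y, z axes.
In Python, from rig import status, imaging, job gives the robot as it stands. The module is installed in compiled form; this text tells all that it offers.
- The arm moves only by the tool jog_arm, never from a script. Its argument "rows" is a list of rows, each an object of numbers: "hand": the opening, from 0 (shut) to 1 (fully open); "dx", "dy", "dz": the shift along the tool's x, y, z in cm; "ax", "ay", "az": the turn, a rotation vector about the tool's x, y, z in degrees. In form: [{"hand": .., "dx": .., "dy": .., "dz": .., "ax": .., "ay": .., "az": ..}, ...]. A call has exactly 5 rows; each row shifts and turns the commanded pose from where the row before left it, along the tool's axes as they then stand; what a row does not reach is not made up. A row lasts 1/12 s, in which the tool goes at most 41.7 mm and 7.16 degrees, less where a joint would pass 70% of its speed; a pose out of reach is approached as far as the arm can. A call is refused whole if a number of a shift passes 4.17 or a number of a turn 7.16, either way. A call with a gripper value outside its range is refused whole. The fingers move at their own pace and stop on an object; "newtons" is the grip in N (left out, the last holds). Time passes only in rows, so rows that do not move let the fingers close, or fill a call up. It gives the time, the measured TCP pose, the force and the opening at its end, in the units of the state.
- status.observe(): the state, without advancing time (a new reading comes with each control period).
- imaging.get_image(name): name is "scene" or "side" or "wrist"; returns the picture (384x512x3 uint8, red, green, blue); there is no depth.
- imaging.camera_model(name): a dict with "K" (3x3 intrinsics, pixels), "position" and "rotation" of the camera in the world; the wrist camera has in their place "tool_from_camera" (4x4, takes a point from camera to tool coordinates, whose origin is the TCP and whose axes are the tool frame's). Camera axes: x right, y down, z forward; pixel columns grow to the right and rows downward; lengths in m; the calibration is good to about 2 mm. A picture is of the moment at which its call begins: read the wrist's pose just before it. camera_model takes no time and is no camera call.
- job.close_job(): hands the job in, once; it reports no verdict.
The state is a dict: "time_s": time; "q": joint angles; "qvel": joint speeds; "joint_efforts": joint torques, N m; "position": TCP position; "tool_rot": TCP orientation; "ft_force": force on the tool from outside, world axes, zero at the start; "wrist_torque": the same for the moment, N m; "grip_width": finger opening in m.
Only numpy, scipy, OpenCV 4.12 (cv2) and the standard library are available. Lean on these libraries where they do the work, as an engineer would, in place of code of your own. Each camera call takes 0.05 s, during which the arm holds its last target.

### The job

Hang the loose steel tool rail above the one already on the bench rack: hook its four tabs into the top two slots of both uprights, lower it until it hangs on its tabs, and let go of it. Then press down on top of the rail near each end until both ends are locked fully home, and leave it so. Do not knock over or shift the oil bottle, the tool holder and the chuck jaw.

Things in the scene. Friction and masses are not known exactly. Their poses are not given: they have to be found in the camera images.
- rail: loose tool rail: grey steel box section 36 mm deep (x), 280 long (y), 74 tall (z), 0.5 kg, flat top, standing on the bench. Origin: centre of underside; x to its back, y along it. Front (-x): five round holes. Back face (x = +18): four hook tabs, two over each other at y = +120 and -120 (see tab). Grip it across its depth at mid length (between the uprights). Pose unknown while held.
- tab (a point): on the rail's back face, underside of the upper left tab's stem (x = +18, y = +120, z = 59; lower tabs at z = 15). A tab is 6 mm thick (y) and reaches 13 mm out of the back. Stem 9 mm high; at its end a lip hangs 13 mm below the stem's underside. Gap between lip and back: 7.5 mm at the lip's tip, 4.1 mm at 4 mm above the tip, 3.5 mm at the stem, so it wedges on the 4 mm slot plate.
- rack: blue steel rack, fixed. Two upright channels 36 mm wide, 30 deep, 252 tall at y = +120 and -120, on feet 50 wide, 12 high, x = -60 to +115. Origin on the bench midway, in the plane of their front faces; x points to the back, rails hook on from -x. A like rail hangs in the lowest slots (top at 92 mm, tools stick 36 mm out of its front). Between and above the uprights all is free save a low tie bar.
- slot (a point): middle of the lower edge of the left upright's top slot, on the front face (209 mm above the bench). Front plates are 4 mm thick; each has five slots, 11 mm wide, 28 high, lower edges at 33, 77, 121, 165 and 209 mm. The loose rail belongs in those at 165 and 209. Tabs enter with the rail square to the plates, centred within 2.5 mm and 13 to 19 mm above home (16 is midway).
- left_seat (a point): on the left upright's front face (y = +120 of the rack, 150 mm above the bench): where left_end lies when the rail is fully home, underside at 150 and top at 224 mm, back flat on the front plates, stems on the slots' lower edges. Axes as the rack's. Hooked, lowered and let go, the rail stays wedged 3 to 8 mm above home.
- right_seat (a point): the same on the right upright (y = -120). Pressing down on the rail's top near an upright with 10 to 20 N drives that end home, where it stays; the other end hardly moves, so each end is pressed in turn.
- left_end (a point): on the rail: lower edge of its back face at y = +120, under the left tabs (x = +18, z = 0 of the rail)
- right_end (a point): the same at y = -120, under the right tabs
- oil_bottle: bystander: white plastic bottle, black cap, 58 mm across, 185 mm tall, standing; origin: centre of underside
- tool_holder: bystander: dark steel lathe tool holder, block 50 x 44 x 48 mm with a tool bit reaching 35 mm out at -x and three screws on top, 60 mm tall in all; origin: centre of the block's underside
- chuck_jaw: bystander: stepped bright steel lathe chuck jaw, 66 x 26 mm, 48 mm tall at its +x end; origin: centre of underside

How it is judged:
By the outcome, as a careful person would: the job done as asked, in the order asked, and still so for the second after the job is handed in, with the robot touching nothing.
It also fails if it takes over 64 s, if anything falls off the work surface, if the arm or the gripper's body presses on something with over 40 N, if the wrist force passes 120 N, or if a joint passes its speed limit or range.

## Working session

There is one attempt and no reset: what is moved stays moved. The work goes in short steps, Python scripts to look and compute and a tool call to move; the robot and the scene stay as the last step left them, time stands still between calls to the robot, and variables do not carry over. Pictures are saved under pics/ and viewed, and the job is handed in when it is done.

Besides the shell and the picture viewer there is one more tool, called by a JSON object that holds its "name" and its "arguments", one argument or row to a line. jog_arm: Moves the arm, as the interface text tells. Its arguments: {"type":"object","properties":{"rows":{"type":"array"},"newtons":{"type":"number"}},"required":["rows"]}

```bash
mkdir -p pics; ls; python3 - <<'E'
from rig import status, imaging
import cv2,json,numpy as np
s=status.observe();print({k:np.round(v,3).tolist() for k,v in s.items()})
for n in("scene","side","wrist"):
    im=imaging.get_image(n);cv2.imwrite(f"pics/{n}0.png",im[:,:,::-1])
    print(n,{k:np.round(v,4).tolist() for k,v in imaging.camera_model(n).items()})
E
```

```text
pics
{'time_s': 0.0, 'q': [50.805, 21.842, 74.385, 0.001, 83.858, -12.335], 'qvel': [-0.108, -0.016, -0.022, -0.004, -0.071, -0.084], 'joint_efforts': [-0.001, -44.847, -23.128, -0.0, 0.005, -0.0], 'position': [0.248, 0.49, 0.231], 'tool_rot': [[0.892, -0.001, 0.452], [-0.452, -0.001, 0.892], [-0.0, -1.0, -0.001]], 'ft_force': [-1.048, -0.468, -0.294], 'wrist_torque': [-0.055, -0.063, 0.049], 'grip_width': 0.085}
scene {'K': [[387.2055, 0.0, 255.8177], [0.0, 387.2055, 193.3249], [0.0, 0.0, 1.0]], 'position': [0.9571, -0.4718, 0.7828], 'rotation': [[0.8121, 0.4001, -0.4248], [0.5833, -0.5771, 0.5716], [-0.0164, -0.712, -0.702]]}
side {'K': [[422.1035, 0.0, 257.7856], [0.0, 422.1035, 185.7084], [0.0, 0.0, 1.0]], 'position': [0.2566, -0.8902, 0.7403], 'rotation': [[0.9537, -0.1662, 0.2507], [-0.3002, -0.475, 0.8272], [-0.0184, -0.8641, -0.5029]]}
wrist {'K': [[317.6061, 0.0, 250.8006], [0.0, 317.6061, 188.2435], [0.0, 0.0, 1.0]], 'tool_from_camera': [[-0.0, 0.9601, 0.2796, -0.0712], [-0.0006, -0.2796, 0.9601, -0.1437], [1.0, -0.0001, 0.0006, -0.0003], [0.0, 0.0, 0.0, 1.0]]}
```

View pics/scene0.png

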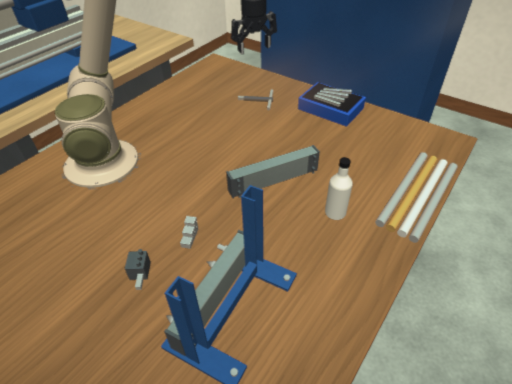

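View pics/side0.png

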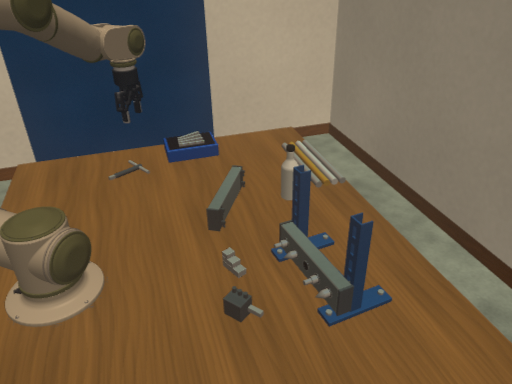

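View pics/wrist0.png

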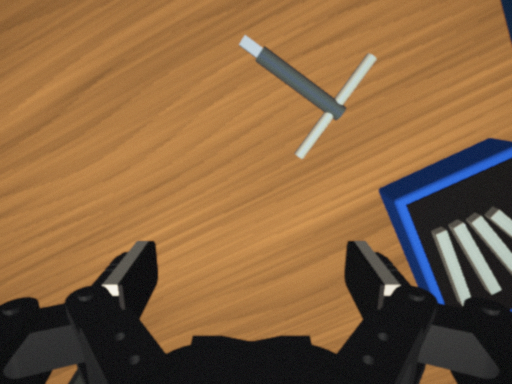

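The scene view has the loose rail around (272,170) and the rack uprights' tops near (252,190) and (182,285). The bottle is at (340,190), the jaw at (188,232) and the holder at (138,265). I'll enlarge crops to get accurate pixels.

```bash
cat > h.py <<'E'
import numpy as np,cv2
from rig import status,imaging
def cam(n):
    m=imaging.camera_model(n)
    if n=="wrist":
        s=status.observe();T=np.eye(4);T[:3,:3]=s['tool_rot'];T[:3,3]=s['position']
        T=T@np.array(m['tool_from_camera']);return np.array(m['K']),T[:3,:3],T[:3,3]
    return np.array(m['K']),np.array(m['rotation']),np.array(m['position'])
def ray(c,uv):
    K,R,p=c;d=R@np.linalg.solve(K,[uv[0],uv[1],1.]);return p,d/np.linalg.norm(d)
def onz(c,uv,z):
    p,d=ray(c,uv);return p+d*(z-p[2])/d[2]
def tri(*cu):
    A=np.zeros((3,3));b=np.zeros(3)
    for c,uv in cu:
        p,d=ray(c,uv);M=np.eye(3)-np.outer(d,d);A+=M;b+=M@p
    X=np.linalg.solve(A,b)
    return X,[np.linalg.norm((np.eye(3)-np.outer(ray(c,uv)[1],ray(c,uv)[1]))@(X-c[2]))*1e3 for c,uv in cu]
def proj(c,X):
    K,R,p=c;x=K@(R.T@(np.array(X)-p));return x[:2]/x[2]
def crop(src,dst,x0,y0,x1,y1,f):
    im=cv2.imread(src)[y0:y1,x0:x1];cv2.imwrite(dst,cv2.resize(im,None,fx=f,fy=f,interpolation=cv2.INTER_CUBIC))
E
python3 - <<'E'
from h import *
crop("pics/scene0.png","pics/s_a.png",215,140,345,225,6)
crop("pics/scene0.png","pics/s_b.png",155,180,305,384,2.9)
crop("pics/side0.png","pics/d_a.png",190,155,320,235,6)
crop("pics/side0.png","pics/d_b.png",260,155,400,325,3.5)
E
```

```text
(no output)
```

View pics/s_a.png

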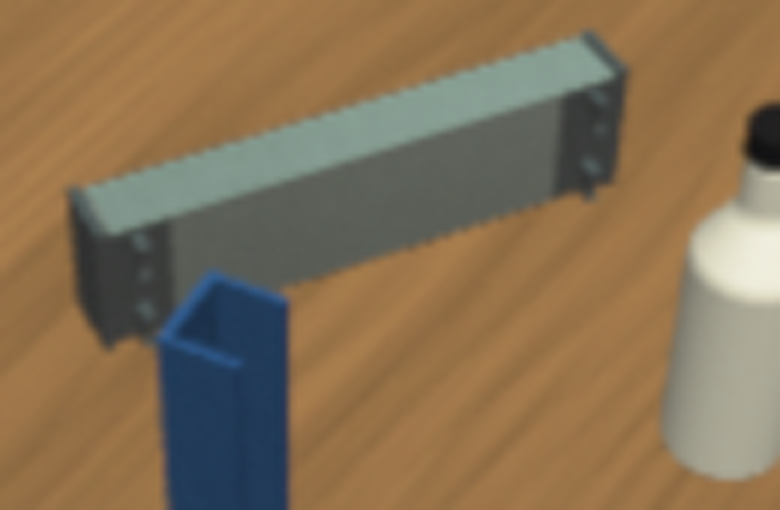

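View pics/s_b.png

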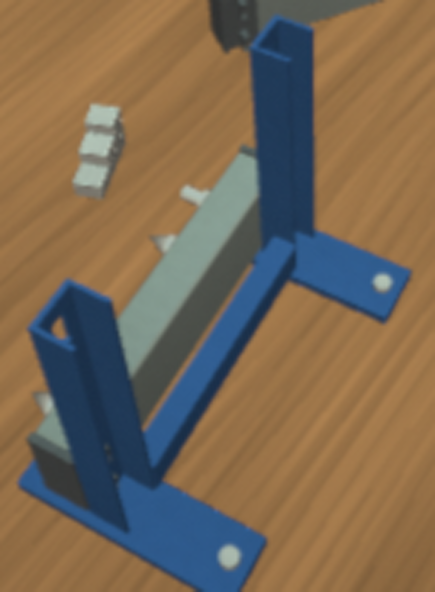

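View pics/d_a.png

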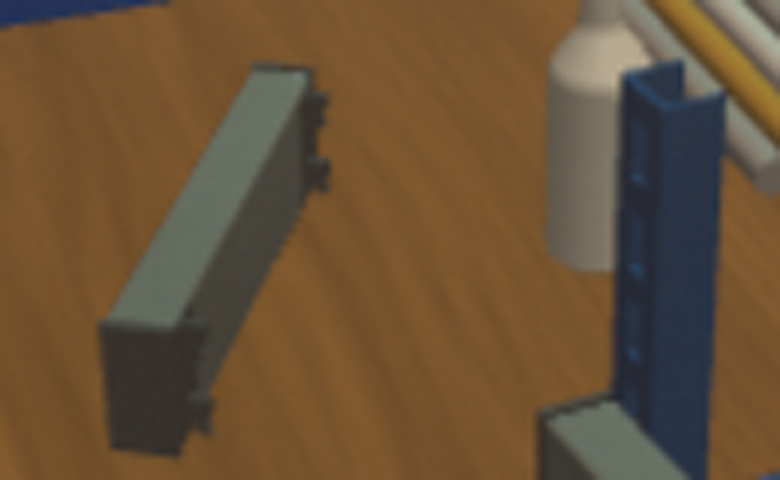

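View pics/d_b.png

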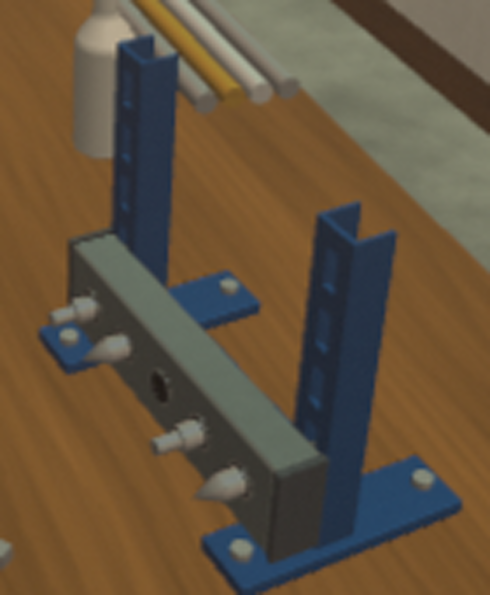

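```bash
python3 - <<'E'
from h import *
np.set_printoptions(precision=4,suppress=True)
S=cam("scene");D=cam("side")
sa=lambda u,v:(215+u/6-.4,140+v/6-.4); sb=lambda u,v:(155+u/2.9-.3,180+v/2.9-.3)
da=lambda u,v:(190+u/6-.4,155+v/6-.4); db=lambda u,v:(260+u/3.5-.3,155+v/3.5-.3)
P=[("L+",sa(212,275),da(622,73)),("L-",sa(160,342),da(665,108)),("R+",sb(70,282),db(316,212)),("R-",sb(30,328),db(352,243))]
for n,a,b in P: print(n,onz(S,a,.252),onz(D,b,.252),*tri((S,a),(D,b)))
print("rail")
for n,a,b in [("nf",sa(75,188),da(100,325)),("nb",sa(105,237),da(182,325)),("ff",sa(588,33),da(255,66)),("fb",sa(626,71),da(313,70))]:
    print(n,onz(S,a,.074),onz(D,b,.074),*tri((S,a),(D,b)))
E
```

```text
L+ [ 0.6132 -0.028   0.252 ] [ 0.6113 -0.0269  0.252 ] [ 0.612  -0.0263  0.251 ] [np.float64(0.6829222279673345), np.float64(0.6829222279675093)]
L- [ 0.618 -0.063  0.252] [ 0.6164 -0.061   0.252 ] [ 0.6168 -0.0614  0.2513] [np.float64(0.9078871955573475), np.float64(0.907887195557427)]
R+ [ 0.6459 -0.2656  0.252 ] [ 0.6415 -0.2634  0.252 ] [ 0.6433 -0.2632  0.2498] [np.float64(1.7902076731768373), np.float64(1.7902076731768224)]
R- [ 0.6485 -0.2991  0.252 ] [ 0.6458 -0.2977  0.252 ] [ 0.6469 -0.2977  0.2507] [np.float64(1.1335913492137584), np.float64(1.133591349213774)]
rail
nf [0.4111 0.1318 0.074 ] [0.4088 0.1288 0.074 ] [0.4094 0.1337 0.0712] [np.float64(0.4050386717666337), np.float64(0.4050386717665926)]
nb [0.4433 0.1134 0.074 ] [0.4462 0.1159 0.074 ] [0.4453 0.1111 0.077 ] [np.float64(0.16864092864510416), np.float64(0.16864092864502492)]
ff [0.5479 0.3675 0.074 ] [0.5467 0.3655 0.074 ] [0.5473 0.3687 0.0726] [np.float64(0.2791131968141731), np.float64(0.2791131968141483)]
fb [0.578  0.3517 0.074 ] [0.5766 0.3497 0.074 ] [0.5774 0.3531 0.0724] [np.float64(0.2596422585173841), np.float64(0.2596422585174912)]
```

```bash
cat >> h.py <<'E'
def yawof(R): return np.degrees(np.arctan2(R[1,2],R[0,2]))
def plan(p,R,tp,tyaw,n):
    # tool-down moves: shift split evenly, tool axes as they stand at each row
    p=np.array(p,float);R=np.array(R,float);tp=np.array(tp,float)
    d=(tyaw-yawof(R)+180)%360-180; step=(tp-p)/n
    from scipy.spatial.transform import Rotation as Ro
    out=[]
    for i in range(n):
        s=R.T@step*100; out.append([*np.round(s,2),round(-d/n,2)])
        R=R@Ro.from_rotvec([0,np.radians(-d/n),0]).as_matrix()
    for i,o in enumerate(out): print(i,"dx %.2f dy %.2f dz %.2f ay %.2f"%tuple(o))
E
python3 - <<'E'
from h import *
S=cam("scene");print("bottle",onz(S,(337,215),0),"jaw",onz(S,(188,235),.03),"holder",onz(S,(138,270),.03))
s=status.observe()
plan(s['position'],s['tool_rot'],[.495,.2405,.20],-30.1,15)
E
```

```text
bottle [ 7.13348554e-01  2.23152905e-01 -1.11022302e-16] jaw [ 0.44870595 -0.07648317  0.03      ] holder [ 0.42475612 -0.2203685   0.03      ]
0 dx 2.22 dy 0.21 dz -0.74 ay 6.22
1 dx 2.29 dy 0.21 dz -0.50 ay 6.22
2 dx 2.33 dy 0.21 dz -0.25 ay 6.22
3 dx 2.34 dy 0.21 dz 0.01 ay 6.22
4 dx 2.33 dy 0.21 dz 0.26 ay 6.22
5 dx 2.29 dy 0.21 dz 0.51 ay 6.22
6 dx 2.22 dy 0.21 dz 0.75 ay 6.22
7 dx 2.12 dy 0.21 dz 0.99 ay 6.22
8 dx 2.00 dy 0.21 dz 1.21 ay 6.22
9 dx 1.86 dy 0.21 dz 1.42 ay 6.22
10 dx 1.69 dy 0.21 dz 1.62 ay 6.22
11 dx 1.51 dy 0.21 dz 1.79 ay 6.22
12 dx 1.31 dy 0.21 dz 1.94 ay 6.22
13 dx 1.09 dy 0.21 dz 2.07 ay 6.22
14 dx 0.86 dy 0.21 dz 2.18 ay 6.22
```

{"name": "jog_arm", "arguments": {
  "rows": [
    {"hand": 1, "dx": 2.2, "dy": 0.2, "dz": -0.7, "ay": 6.2},
    {"hand": 1, "dx": 2.3, "dy": 0.2, "dz": -0.5, "ay": 6.2},
    {"hand": 1, "dx": 2.3, "dy": 0.2, "dz": -0.25, "ay": 6.2},
    {"hand": 1, "dx": 2.3, "dy": 0.2, "dz": 0, "ay": 6.2},
    {"hand": 1, "dx": 2.3, "dy": 0.2, "dz": 0.25, "ay": 6.2}
  ]
}}

```text
invalid input at $.rows[0]: expected keys hand, dx, dy, dz, ax, ay, az
```

{"name": "jog_arm", "arguments": {
  "rows": [
    {"hand": 1, "dx": 2.3, "dy": 0.2, "dz": 0.5, "ay": 6.2},
    {"hand": 1, "dx": 2.2, "dy": 0.2, "dz": 0.75, "ay": 6.2},
    {"hand": 1, "dx": 2.1, "dy": 0.2, "dz": 1.0, "ay": 6.2},
    {"hand": 1, "dx": 2.0, "dy": 0.2, "dz": 1.2, "ay": 6.2},
    {"hand": 1, "dx": 1.9, "dy": 0.2, "dz": 1.4, "ay": 6.2}
  ]
}}

```text
invalid input at $.rows[0]: expected keys hand, dx, dy, dz, ax, ay, az
```

{"name": "jog_arm", "arguments": {
  "rows": [
    {"hand": 1, "dx": 1.7, "dy": 0.2, "dz": 1.6, "ay": 6.2},
    {"hand": 1, "dx": 1.5, "dy": 0.2, "dz": 1.8, "ay": 6.2},
    {"hand": 1, "dx": 1.3, "dy": 0.2, "dz": 1.9, "ay": 6.2},
    {"hand": 1, "dx": 1.1, "dy": 0.2, "dz": 2.1, "ay": 6.2},
    {"hand": 1, "dx": 0.9, "dy": 0.2, "dz": 2.2, "ay": 6.2}
  ]
}}

```text
invalid input at $.rows[0]: expected keys hand, dx, dy, dz, ax, ay, az
```

{"name": "jog_arm", "arguments": {
  "rows": [
    {"hand": 1},
    {"hand": 1},
    {"hand": 1},
    {"hand": 1},
    {"hand": 1}
  ]
}}

```text
invalid input at $.rows[0]: expected keys hand, dx, dy, dz, ax, ay, az
```

```bash
python3 - <<'E'
from h import *
s=status.observe();print(s['time_s'],s['position'],yawof(s['tool_rot']),s['tool_rot'],s['ft_force'])
cv2.imwrite("pics/w1.png",imaging.get_image("wrist")[:,:,::-1])
E
```

```text
0.15 [0.2483704  0.49047797 0.23086769] 63.13925876004966 [[ 8.92107219e-01 -6.42337869e-04  4.51823303e-01]
 [-4.51823719e-01 -8.41615692e-04  8.92106843e-01]
 [-1.92772426e-04 -9.99999440e-01 -1.04103492e-03]] [ 0.02040165 -0.09865021 -0.01313702]
```

View pics/w1.png

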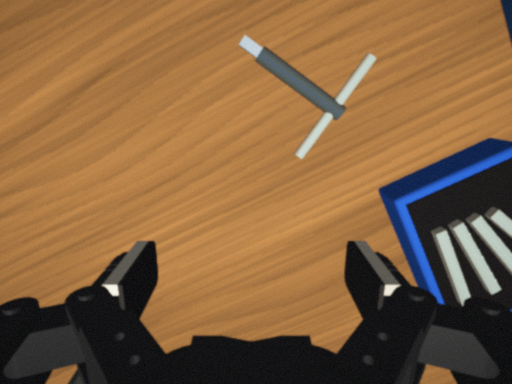

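All keys are needed; nothing moved and the view is unchanged.

{"name": "jog_arm", "arguments": {
  "rows": [
    {"hand": 1, "dx": 2.2, "dy": 0.2, "dz": -0.7, "ax": 0, "ay": 6.2, "az": 0},
    {"hand": 1, "dx": 2.3, "dy": 0.2, "dz": -0.5, "ax": 0, "ay": 6.2, "az": 0},
    {"hand": 1, "dx": 2.3, "dy": 0.2, "dz": -0.25, "ax": 0, "ay": 6.2, "az": 0},
    {"hand": 1, "dx": 2.3, "dy": 0.2, "dz": 0, "ax": 0, "ay": 6.2, "az": 0},
    {"hand": 1, "dx": 2.3, "dy": 0.2, "dz": 0.25, "ax": 0, "ay": 6.2, "az": 0}
  ]
}}

```text
time_s: 0.62
position: [0.3306, 0.4075, 0.2211]
tool_rot: [[0.528, -0.0, 0.849], [-0.849, -0.0, 0.528], [0.0, -1.0, -0.0]]
ft_force: [0.8, 0.3, -0.6]
grip_width: 0.0854
```

{"name": "jog_arm", "arguments": {
  "rows": [
    {"hand": 1, "dx": 2.3, "dy": 0.2, "dz": 0.5, "ax": 0, "ay": 6.2, "az": 0},
    {"hand": 1, "dx": 2.2, "dy": 0.2, "dz": 0.75, "ax": 0, "ay": 6.2, "az": 0},
    {"hand": 1, "dx": 2.1, "dy": 0.2, "dz": 1.0, "ax": 0, "ay": 6.2, "az": 0},
    {"hand": 1, "dx": 2.0, "dy": 0.2, "dz": 1.2, "ax": 0, "ay": 6.2, "az": 0},
    {"hand": 1, "dx": 1.9, "dy": 0.2, "dz": 1.4, "ax": 0, "ay": 6.2, "az": 0}
  ]
}}

```text
time_s: 1.03
position: [0.4127, 0.3241, 0.2111]
tool_rot: [[0.015, -0.0, 1.0], [-1.0, -0.0, 0.015], [0.0, -1.0, -0.0]]
ft_force: [0.5, 0.7, 1.1]
grip_width: 0.0854
```

{"name": "jog_arm", "arguments": {
  "rows": [
    {"hand": 1, "dx": 1.7, "dy": 0.2, "dz": 1.6, "ax": 0, "ay": 6.2, "az": 0},
    {"hand": 1, "dx": 1.5, "dy": 0.2, "dz": 1.8, "ax": 0, "ay": 6.2, "az": 0},
    {"hand": 1, "dx": 1.3, "dy": 0.2, "dz": 1.9, "ax": 0, "ay": 6.2, "az": 0},
    {"hand": 1, "dx": 1.1, "dy": 0.2, "dz": 2.1, "ax": 0, "ay": 6.2, "az": 0},
    {"hand": 1, "dx": 0.9, "dy": 0.2, "dz": 2.2, "ax": 0, "ay": 6.2, "az": 0}
  ]
}}

```text
time_s: 1.45
position: [0.4951, 0.2405, 0.2011]
tool_rot: [[-0.502, -0.0, 0.865], [-0.865, -0.0, -0.502], [0.0, -1.0, -0.0]]
ft_force: [0.1, 0.2, 0.3]
grip_width: 0.0853
```

{"name": "jog_arm", "arguments": {
  "rows": [
    {"hand": 1, "dx": 0, "dy": 0, "dz": 0, "ax": 0, "ay": 0, "az": 0},
    {"hand": 1, "dx": 0, "dy": 0, "dz": 0, "ax": 0, "ay": 0, "az": 0},
    {"hand": 1, "dx": 0, "dy": 0, "dz": 0, "ax": 0, "ay": 0, "az": 0},
    {"hand": 1, "dx": 0, "dy": 0, "dz": 0, "ax": 0, "ay": 0, "az": 0},
    {"hand": 1, "dx": 0, "dy": 0, "dz": 0, "ax": 0, "ay": 0, "az": 0}
  ]
}}

```text
time_s: 1.87
position: [0.4938, 0.2422, 0.2015]
tool_rot: [[-0.496, 0.0, 0.868], [-0.868, 0.0, -0.496], [-0.0, -1.0, 0.0]]
ft_force: [-0.7, 0.7, -1.0]
grip_width: 0.0852
```

```bash
python3 - <<'E'
from h import *
s=status.observe();print(s['time_s'],s['position'],yawof(s['tool_rot']),s['tool_rot'],s['ft_force'])
cv2.imwrite("pics/w2.png",imaging.get_image("wrist")[:,:,::-1])
E
```

```text
1.8667 [0.49380063 0.24216071 0.20152348] -29.744299709551868 [[-4.96130107e-01  1.36587549e-04  8.68248178e-01]
 [-8.68248161e-01  1.72386887e-04 -4.96130125e-01]
 [-2.17439798e-04 -9.99999976e-01  3.30655638e-05]] [-0.67315347  0.67564524 -1.02861511]
```

View pics/w2.png

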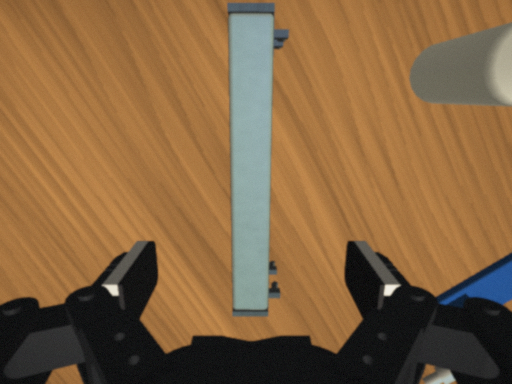

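The wrist view shows the rail vertical in the picture, top face from about (230,8) to (268,314), with the tabs on its right at about (281,38) and (274,290).

```bash
python3 - <<'E'
from h import *
C=cam("wrist")
im=cv2.imread("pics/w2.png").astype(int)
L=[];R=[]
for v in list(range(15,235,3)):
    row=im[v]; d=(row[:,0]>row[:,2]-5) ; xs=np.where(d[200:300])[0]+200
    m=row[200:300].sum(1); 
    # bright top face: blue>=red
    if v in(30,120,210): print(v,xs.min(),xs.max())
    # back side limit at 277
    L.append((xs.min()-.5,v)); R.append((xs[xs<274].max()+.5,v))
for n,A in(("L",L),("R",R)):
    A=np.array(A);f=np.polyfit(A[:,1],A[:,0],1);r=A[:,0]-np.polyval(f,A[:,1]);k=abs(r)<1.2;f=np.polyfit(A[k,1],A[k,0],1)
    a=onz(C,(np.polyval(f,20),20),.074);b=onz(C,(np.polyval(f,230),230),.074);print(n,k.sum(),a,b,"yaw",np.degrees(np.arctan2(*(a-b)[1::-1])))
    globals()[n+'ab']=(a,b)
col=im[:,250]
print(col[0:14].tolist(),col[300:325].tolist())
for v in (2.5,317):print(v,onz(C,(250,v),.074))
E
```

```text
30 230 287
120 231 270
210 233 268
L 74 [0.54238983 0.36056761 0.074     ] [0.45520026 0.20863136 0.074     ] yaw 60.15037026021536
R 74 [0.57150696 0.34392805 0.074     ] [0.4836183 0.1923716 0.074    ] yaw 59.89024909501362
[[62, 111, 156], [64, 108, 151], [73, 99, 130], [97, 95, 95], [102, 95, 83], [98, 91, 78], [102, 93, 80], [104, 93, 80], [102, 93, 79], [101, 93, 79], [97, 87, 75], [75, 68, 62], [68, 71, 68], [95, 103, 98]] [[153, 161, 136], [152, 160, 137], [155, 161, 137], [155, 163, 139], [151, 161, 136], [152, 160, 136], [151, 159, 134], [151, 158, 137], [139, 150, 130], [108, 117, 107], [66, 71, 66], [71, 71, 66], [95, 94, 82], [101, 99, 86], [93, 92, 82], [99, 104, 103], [81, 104, 125], [67, 111, 156], [64, 114, 163], [62, 111, 159], [63, 113, 162], [62, 111, 158], [66, 114, 164], [63, 113, 161], [62, 116, 166]]
2.5 [0.56215328 0.36310568 0.074     ]
317 [0.42200576 0.11835951 0.074     ]
```

{"name": "jog_arm", "arguments": {
  "rows": [
    {"hand": 1, "dx": 0.2, "dy": 3.4, "dz": 0, "ax": 0, "ay": 0.2, "az": 0},
    {"hand": 1, "dx": 0, "dy": 3.4, "dz": 0, "ax": 0, "ay": 0, "az": 0},
    {"hand": 1, "dx": 0, "dy": 3.4, "dz": 0, "ax": 0, "ay": 0, "az": 0},
    {"hand": 1, "dx": 0, "dy": 3.3, "dz": 0, "ax": 0, "ay": 0, "az": 0},
    {"hand": 1, "dx": 0, "dy": 3.2, "dz": 0, "ax": 0, "ay": 0, "az": 0}
  ]
}}

```text
time_s: 2.33
position: [0.4929, 0.2401, 0.0331]
tool_rot: [[-0.5, 0.0, 0.866], [-0.866, 0.0, -0.5], [-0.0, -1.0, 0.0]]
ft_force: [0.8, 0.9, 0.1]
grip_width: 0.0855
```

{"name": "jog_arm", "arguments": {
  "rows": [
    {"hand": 1, "dx": 0, "dy": 0, "dz": 0, "ax": 0, "ay": 0, "az": 0},
    {"hand": 1, "dx": 0, "dy": 0, "dz": 0, "ax": 0, "ay": 0, "az": 0},
    {"hand": 0.7, "dx": 0, "dy": 0, "dz": 0, "ax": 0, "ay": 0, "az": 0},
    {"hand": 0.6, "dx": 0, "dy": 0, "dz": 0, "ax": 0, "ay": 0, "az": 0},
    {"hand": 0.55, "dx": 0, "dy": 0, "dz": 0, "ax": 0, "ay": 0, "az": 0}
  ]
}}

```text
time_s: 2.75
position: [0.4942, 0.24, 0.0362]
tool_rot: [[-0.501, 0.003, 0.866], [-0.866, 0.001, -0.501], [-0.002, -1.0, 0.002]]
ft_force: [-0.4, -0.5, 0.3]
grip_width: 0.0514
```

```bash
python3 - <<'E'
from h import *
s=status.observe();print(s['time_s'],s['position'],yawof(s['tool_rot']),s['ft_force'],s['grip_width'])
p=s['position'];R=s['tool_rot'];print("to centre, tool cm",R.T@(np.array([.4922,.2405,.034])-p)*100)
cv2.imwrite("pics/w3.png",imaging.get_image("wrist")[:,:,::-1])
E
```

```text
2.75 [0.49423136 0.24001909 0.03619797] -30.043212535103407 [-0.36948054 -0.53791139  0.25300643] 0.05142774610019536
to centre, tool cm [ 0.06058547  0.21916042 -0.20046374]
```

View pics/w3.png

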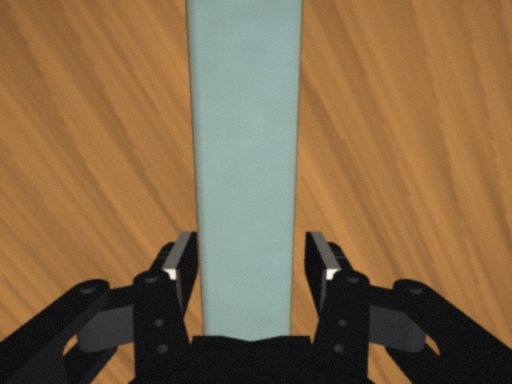

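The rail lies 2 mm to the left of the jaws' middle: left pad edge at about 197 px, rail 199-293, right pad 306. I'll shift by that and close.

{"name": "jog_arm", "arguments": {
  "newtons": 100,
  "rows": [
    {"hand": 0.55, "dx": 0, "dy": 0, "dz": -0.18, "ax": 0, "ay": 0, "az": 0},
    {"hand": 0.55, "dx": 0, "dy": 0, "dz": 0, "ax": 0, "ay": 0, "az": 0},
    {"hand": 0.3, "dx": 0, "dy": 0, "dz": 0, "ax": 0, "ay": 0, "az": 0},
    {"hand": 0.2, "dx": 0, "dy": 0, "dz": 0, "ax": 0, "ay": 0, "az": 0},
    {"hand": 0, "dx": 0, "dy": 0, "dz": 0, "ax": 0, "ay": 0, "az": 0}
  ]
}}

```text
time_s: 3.22
position: [0.492, 0.2407, 0.0349]
tool_rot: [[-0.501, 0.001, 0.866], [-0.866, 0.0, -0.501], [-0.0, -1.0, 0.0]]
ft_force: [-1.2, -0.4, 5.3]
grip_width: 0.0345
```

{"name": "jog_arm", "arguments": {
  "newtons": 100,
  "rows": [
    {"hand": 0, "dx": 0, "dy": 0, "dz": 0, "ax": 0, "ay": 0, "az": 0},
    {"hand": 0, "dx": 0, "dy": 0, "dz": 0, "ax": 0, "ay": 0, "az": 0},
    {"hand": 0, "dx": 0, "dy": 0, "dz": 0, "ax": 0, "ay": 0, "az": 0},
    {"hand": 0, "dx": 0, "dy": 0, "dz": 0, "ax": 0, "ay": 0, "az": 0},
    {"hand": 0, "dx": 0, "dy": 0, "dz": 0, "ax": 0, "ay": 0, "az": 0}
  ]
}}

```text
time_s: 3.63
position: [0.492, 0.2407, 0.0349]
tool_rot: [[-0.501, 0.001, 0.866], [-0.866, 0.0, -0.501], [-0.0, -1.0, 0.0]]
ft_force: [-1.1, -0.6, 6.8]
grip_width: 0.0348
```

{"name": "jog_arm", "arguments": {
  "rows": [
    {"hand": 0, "dx": 0, "dy": -2.5, "dz": 0, "ax": 0, "ay": 0, "az": 0},
    {"hand": 0, "dx": 0, "dy": -4, "dz": 0, "ax": 0, "ay": 0, "az": 0},
    {"hand": 0, "dx": 0, "dy": -4, "dz": 0, "ax": 0, "ay": 0, "az": 0},
    {"hand": 0, "dx": 0, "dy": -4, "dz": 0, "ax": 0, "ay": 0, "az": 0},
    {"hand": 0, "dx": 0, "dy": -3.5, "dz": 0, "ax": 0, "ay": 0, "az": 0}
  ]
}}

```text
time_s: 4.05
position: [0.4913, 0.2405, 0.2163]
tool_rot: [[-0.501, -0.0, 0.865], [-0.865, -0.0, -0.501], [0.0, -1.0, -0.0]]
ft_force: [1.3, 0.2, -4.4]
grip_width: 0.035
```

```bash
python3 - <<'E'
from h import *
s=status.observe();print(s['time_s'],s['position'],yawof(s['tool_rot']),s['ft_force'],s['wrist_torque'],s['grip_width'])
cv2.imwrite("pics/w4.png",imaging.get_image("wrist")[:,:,::-1])
# transit: to stand-off in front of rack
plan(s['position'],s['tool_rot'],[.50,-.10,.23],7.25,10)
E
```

```text
4.05 [0.4913278  0.24047274 0.21627187] -30.06023648663585 [ 1.28477873  0.19294872 -4.36063461] [ 0.04608572 -0.11452101  0.00600257] 0.034980245043142365
0 dx 2.90 dy -0.14 dz 1.78 ay -3.73
1 dx 3.01 dy -0.14 dz 1.59 ay -3.73
2 dx 3.11 dy -0.14 dz 1.39 ay -3.73
3 dx 3.19 dy -0.14 dz 1.18 ay -3.73
4 dx 3.26 dy -0.14 dz 0.97 ay -3.73
5 dx 3.32 dy -0.14 dz 0.76 ay -3.73
6 dx 3.36 dy -0.14 dz 0.54 ay -3.73
7 dx 3.39 dy -0.14 dz 0.32 ay -3.73
8 dx 3.40 dy -0.14 dz 0.10 ay -3.73
9 dx 3.40 dy -0.14 dz -0.12 ay -3.73
```

View pics/w4.png

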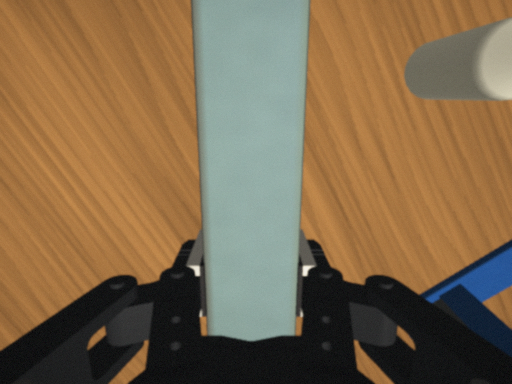

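The rail is gripped squarely, its edges parallel to the jaws. Now the transit.

{"name": "jog_arm", "arguments": {
  "rows": [
    {"hand": 0, "dx": 1.5, "dy": -0.3, "dz": 0.9, "ax": 0, "ay": -2, "az": 0},
    {"hand": 0, "dx": 3.0, "dy": -0.3, "dz": 1.6, "ax": 0, "ay": -4, "az": 0},
    {"hand": 0, "dx": 3.1, "dy": -0.3, "dz": 1.4, "ax": 0, "ay": -4, "az": 0},
    {"hand": 0, "dx": 3.2, "dy": -0.3, "dz": 1.2, "ax": 0, "ay": -4, "az": 0},
    {"hand": 0, "dx": 3.3, "dy": -0.2, "dz": 1.0, "ax": 0, "ay": -4, "az": 0}
  ]
}}

```text
time_s: 4.52
position: [0.4923, 0.0851, 0.2276]
tool_rot: [[-0.205, -0.002, 0.979], [-0.979, 0.0, -0.205], [0.0, -1.0, -0.002]]
ft_force: [0.7, -0.1, -4.0]
grip_width: 0.0349
```

{"name": "jog_arm", "arguments": {
  "rows": [
    {"hand": 0, "dx": 3.3, "dy": 0, "dz": 0.7, "ax": 0, "ay": -4, "az": 0},
    {"hand": 0, "dx": 3.3, "dy": 0, "dz": 0.5, "ax": 0, "ay": -4, "az": 0},
    {"hand": 0, "dx": 3.3, "dy": 0, "dz": 0.2, "ax": 0, "ay": -4, "az": 0},
    {"hand": 0, "dx": 3.3, "dy": 0, "dz": 0, "ax": 0, "ay": -4, "az": 0},
    {"hand": 0, "dx": 3.0, "dy": 0, "dz": -0.2, "ax": 0, "ay": -3.3, "az": 0}
  ]
}}

```text
time_s: 4.93
position: [0.4922, -0.0785, 0.2273]
tool_rot: [[0.129, -0.002, 0.992], [-0.992, 0.001, 0.129], [-0.001, -1.0, -0.002]]
ft_force: [0.5, 0.2, -4.3]
grip_width: 0.0349
```

```bash
python3 - <<'E'
from h import *
s=status.observe();print(s['time_s'],s['position'],yawof(s['tool_rot']),s['ft_force'],s['grip_width'])
plan(s['position'],s['tool_rot'],np.array([.6119,-.1652,.23])-.075*np.array([.992,.126,0]),7.25,4)
E
```

```text
4.9333 [ 0.49224899 -0.07854905  0.22734506] 7.409035293218293 [ 0.52154488  0.16069224 -4.25454827] 0.03487941868582556
0 dx 2.53 dy -0.07 dz 0.81 ay 0.04
1 dx 2.53 dy -0.07 dz 0.81 ay 0.04
2 dx 2.53 dy -0.07 dz 0.82 ay 0.04
3 dx 2.53 dy -0.07 dz 0.82 ay 0.04
```

{"name": "jog_arm", "arguments": {
  "rows": [
    {"hand": 0, "dx": 2.6, "dy": 0.5, "dz": 0.8, "ax": 0, "ay": 0, "az": 0},
    {"hand": 0, "dx": 2.6, "dy": 0.6, "dz": 0.8, "ax": 0, "ay": 0, "az": 0},
    {"hand": 0, "dx": 2.5, "dy": 0.6, "dz": 0.8, "ax": 0, "ay": 0.1, "az": 0},
    {"hand": 0, "dx": 2.4, "dy": 0.6, "dz": 0.8, "ax": 0, "ay": 0, "az": 0},
    {"hand": 0, "dx": 0, "dy": 0.3, "dz": 0, "ax": 0, "ay": 0, "az": 0}
  ]
}}

```text
time_s: 5.35
position: [0.5382, -0.1767, 0.1999]
tool_rot: [[0.121, -0.002, 0.993], [-0.993, -0.0, 0.121], [-0.0, -1.0, -0.002]]
ft_force: [-0.9, 0.9, -6.0]
grip_width: 0.0352
```

{"name": "jog_arm", "arguments": {
  "rows": [
    {"hand": 0, "dx": 0, "dy": 0, "dz": 0, "ax": 0, "ay": 0, "az": 0},
    {"hand": 0, "dx": 0, "dy": 0, "dz": 0, "ax": 0, "ay": 0, "az": 0},
    {"hand": 0, "dx": 0, "dy": 0, "dz": 0, "ax": 0, "ay": 0, "az": 0},
    {"hand": 0, "dx": 0, "dy": 0, "dz": 0, "ax": 0, "ay": 0, "az": 0},
    {"hand": 0, "dx": 0, "dy": 0, "dz": 0, "ax": 0, "ay": 0, "az": 0}
  ]
}}

```text
time_s: 5.77
position: [0.5374, -0.1723, 0.2027]
tool_rot: [[0.125, 0.0, 0.992], [-0.992, -0.0, 0.125], [0.0, -1.0, 0.0]]
ft_force: [0.1, -0.3, -5.0]
grip_width: 0.0348
```

```bash
python3 - <<'E'
from h import *
s=status.observe();print(s['time_s'],s['position'],yawof(s['tool_rot']),s['tool_rot'][2],s['ft_force'],s['grip_width'])
for n in("scene","side","wrist"):
    cv2.imwrite(f"pics/{n}5.png",imaging.get_image(n)[:,:,::-1])
crop("pics/scene5.png","pics/s5.png",90,160,290,310,4)
crop("pics/side5.png","pics/d5.png",230,100,400,240,4.3)
E
```

```text
5.7667 [ 0.53737187 -0.17233002  0.2027478 ] 7.187497659527879 [ 3.17670041e-04 -9.99999856e-01  4.32396364e-04] [ 0.14390838 -0.28937247 -4.98856856] 0.03484661201948296
```

View pics/s5.png

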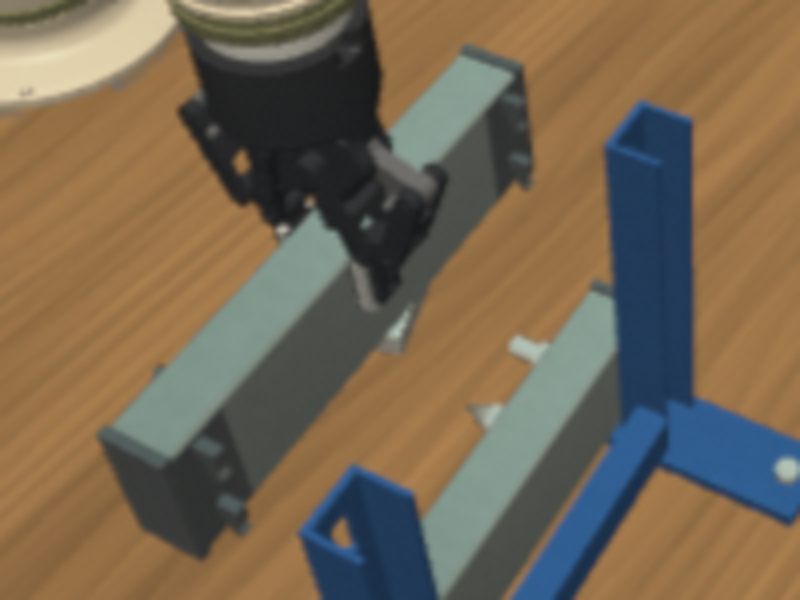

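View pics/d5.png

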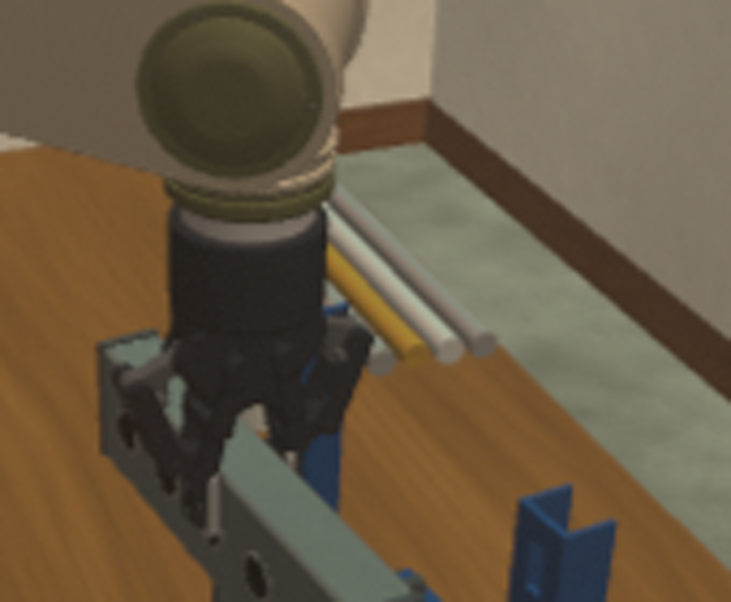

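View pics/wrist5.png

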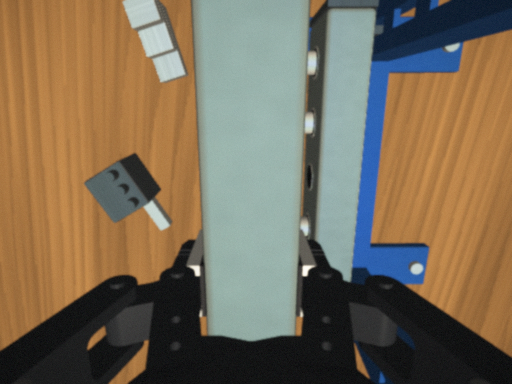

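Rail ends in the scene crop: near (103,433)/(165,465), far (463,48)/(522,70). Upright fronts: left (607,148)/(642,103), right (302,533)/(353,467). I'll view the lower part of the side image too.

```bash
python3 - <<'E'
from h import *
crop("pics/side5.png","pics/d5b.png",240,170,380,270,5.6)
S=cam("scene")
s5=lambda u,v:(90+u/4-.4,160+v/4-.4)
zt=.2027-.035+.074
U={k:onz(S,s5(*v),.252) for k,v in dict(Lm=(607,148),Lp=(642,103),Rm=(302,533),Rp=(353,467)).items()}
L=(U['Lm']+U['Lp'])/2;R=(U['Rm']+U['Rp'])/2
y=(L-R)/np.linalg.norm(L-R);x=np.array([y[1],-y[0],0]);o=(L+R)/2
print("rack",o,"yaw x",np.degrees(np.arctan2(x[1],x[0])),np.linalg.norm(L-R))
for k,v in dict(nf=(103,433),nb=(165,465),ff=(463,48),fb=(522,70)).items():
    p=onz(S,s5(*v),zt)-o;print(k,p@x,p@y)
E
```

```text
rack [ 0.63098954 -0.16384098  0.252     ] yaw x 7.316744461222128 0.23912432580427215
nf -0.1089657703663322 -0.1334490133938926
nb -0.07512255037440516 -0.13339798384384607
ff -0.1103959666357189 0.14018632397469877
fb -0.0733314560636509 0.1398483281094768
```

View pics/d5b.png

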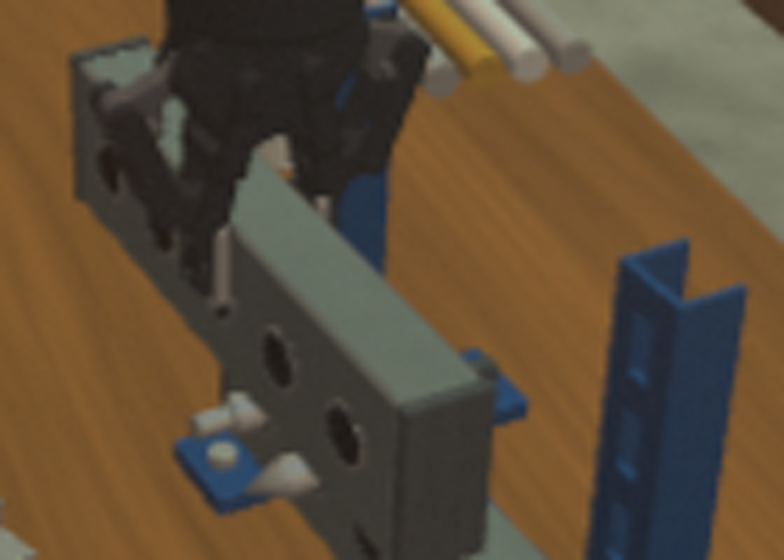

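```bash
python3 - <<'E'
from h import *
S=cam("side")
a=lambda u,v:(240+u/5.6-.4,170+v/5.6-.4)
zt=.2027-.035+.074
U=dict(Lp=onz(S,(293.3,166.8),.252),Lm=onz(S,(300.4,172.6),.252),Rm=onz(S,a(680,305),.252),Rp=onz(S,a(620,260),.252))
L=(U['Lm']+U['Lp'])/2;R=(U['Rm']+U['Rp'])/2
y=(L-R)/np.linalg.norm(L-R);x=np.array([y[1],-y[0],0]);o=(L+R)/2
print("rack",o,"yaw x",np.degrees(np.arctan2(x[1],x[0])),np.linalg.norm(L-R))
for k,v in dict(nf=(402,410),nb=(490,385),ff=(72,55),fb=(148,40)).items():
    p=onz(S,a(*v),zt)-o;print(k,p@x,p@y)
E
```

```text
rack [ 0.62892855 -0.16304433  0.252     ] yaw x 7.241347652629329 0.2399205709830009
nf -0.11014609576992235 -0.1334640575515431
nb -0.07591068746397311 -0.13478643087913106
ff -0.11004087707734327 0.14094284611691973
fb -0.07500805392864598 0.13828700637852187
```

{"name": "jog_arm", "arguments": {
  "rows": [
    {"hand": 0, "dx": 0.1, "dy": 0.05, "dz": 1.0, "ax": 0, "ay": 0, "az": 0},
    {"hand": 0, "dx": 0.1, "dy": 0.1, "dz": 1.6, "ax": 0, "ay": 0, "az": 0},
    {"hand": 0, "dx": 0.1, "dy": 0, "dz": 1.6, "ax": 0, "ay": 0, "az": 0},
    {"hand": 0, "dx": 0, "dy": 0, "dz": 1.0, "ax": 0, "ay": 0, "az": 0},
    {"hand": 0, "dx": 0, "dy": 0, "dz": 0.5, "ax": 0, "ay": 0, "az": 0}
  ]
}}

```text
time_s: 6.33
position: [0.5953, -0.1686, 0.2006]
tool_rot: [[0.125, 0.0, 0.992], [-0.992, 0.0, 0.125], [-0.0, -1.0, 0.0]]
ft_force: [-0.0, -0.6, -4.6]
grip_width: 0.0349
```

{"name": "jog_arm", "arguments": {
  "rows": [
    {"hand": 0, "dx": 0, "dy": 0, "dz": 0, "ax": 0, "ay": 0, "az": 0},
    {"hand": 0, "dx": 0, "dy": 0, "dz": 0, "ax": 0, "ay": 0, "az": 0},
    {"hand": 0, "dx": 0, "dy": 0, "dz": 0, "ax": 0, "ay": 0, "az": 0},
    {"hand": 0, "dx": 0, "dy": 0, "dz": 0, "ax": 0, "ay": 0, "az": 0},
    {"hand": 0, "dx": 0, "dy": 0, "dz": 0, "ax": 0, "ay": 0, "az": 0}
  ]
}}

```text
time_s: 6.75
position: [0.594, -0.169, 0.201]
tool_rot: [[0.124, 0.0, 0.992], [-0.992, -0.0, 0.124], [0.0, -1.0, 0.0]]
ft_force: [-0.6, 0.1, -5.1]
grip_width: 0.0347
```

```bash
python3 - <<'E'
from h import *
s=status.observe();print(s['time_s'],s['position'],yawof(s['tool_rot']),s['tool_rot'][2],s['ft_force'],s['grip_width'])
p=s['position']-np.array([.6298,-.1629,0]);a=np.radians(7.25);print("rack-frame TCP",p@[np.cos(a),np.sin(a),0],p@[-np.sin(a),np.cos(a),0])
for n in("scene","side"):
    cv2.imwrite(f"pics/{n}6.png",imaging.get_image(n)[:,:,::-1])
crop("pics/scene6.png","pics/s6.png",130,170,290,310,4.2)
crop("pics/side6.png","pics/d6.png",270,150,390,250,5.6)
E
```

```text
6.75 [ 0.59401097 -0.16898186  0.20104564] 7.122860107252432 [ 8.55195064e-05 -9.99999995e-01  5.54271943e-05] [-0.60276282  0.09177108 -5.09880649] 0.0347204905646608
rack-frame TCP -0.03627041408073904 -0.0015166927740812835
```

View pics/s6.png

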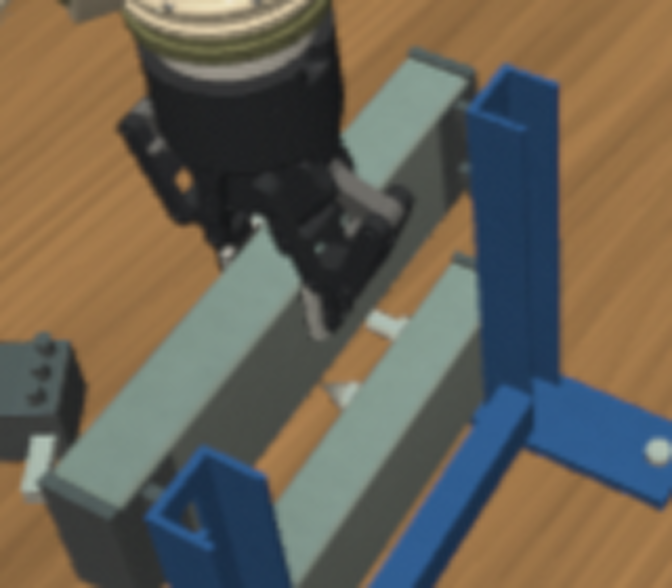

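View pics/d6.png

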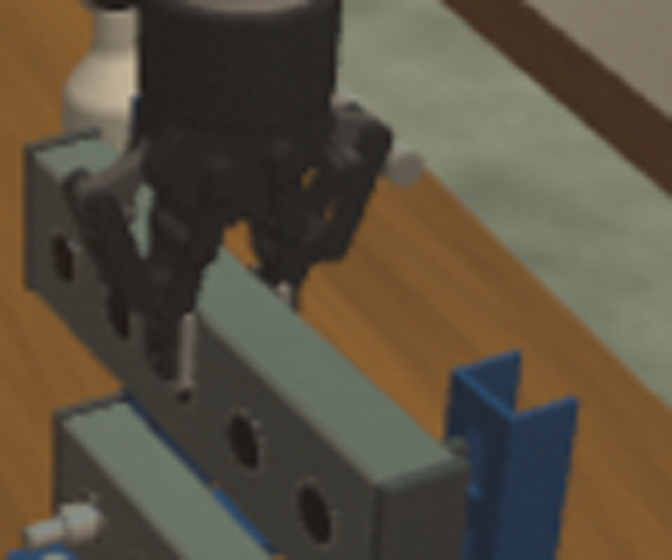

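```bash
python3 - <<'E'
from h import *
zt=.2008-.035+.074
def go(C,a,Lp,Lm,Rp,Rm,**r):
    S=cam(C);U=[onz(S,q,.252) for q in(Lp,Lm,Rp,Rm)]
    L=(U[0]+U[1])/2;R=(U[2]+U[3])/2
    y=(L-R)/np.linalg.norm(L-R);x=np.array([y[1],-y[0],0]);o=(L+R)/2
    print(C,np.linalg.norm(L-R))
    for k,v in r.items():
        p=onz(S,a(*v),zt)-o;print(k,np.round([p@x*1e3,p@y*1e3],1))
a=lambda u,v:(130+u/4.2-.4,170+v/4.2-.4)
go("scene",a,a(508,66),a(468,110),a(205,450),a(148,517),nf=(45,482),nb=(120,515),ff=(413,50),fb=(473,73))
a=lambda u,v:(270+u/5.6-.4,150+v/5.6-.4)
go("side",a,(293.3,166.8),(300.4,172.6),a(452,372),a(513,415),nf=(380,489),nb=(467,462),ff=(27,148),fb=(100,130))
E
```

```text
scene 0.24027431404001637
nf [ -52.1 -138.3]
nb [ -17.2 -136.3]
ff [-52.4 137.2]
fb [-18.1 136.4]
side 0.23950334961547057
nf [ -54.6 -137.8]
nb [ -18.4 -138.2]
ff [-53.6 135.3]
fb [-17.2 135.5]
```

{"name": "jog_arm", "arguments": {
  "rows": [
    {"hand": 0, "dx": -0.05, "dy": 0, "dz": 0.3, "ax": 0, "ay": -0.1, "az": 0},
    {"hand": 0, "dx": 0, "dy": 0, "dz": 0.4, "ax": 0, "ay": 0, "az": 0},
    {"hand": 0, "dx": 0, "dy": 0, "dz": 0.3, "ax": 0, "ay": 0, "az": 0},
    {"hand": 0, "dx": 0, "dy": 0, "dz": 0, "ax": 0, "ay": 0, "az": 0},
    {"hand": 0, "dx": 0, "dy": 0, "dz": 0, "ax": 0, "ay": 0, "az": 0}
  ]
}}

```text
time_s: 7.27
position: [0.6044, -0.167, 0.2006]
tool_rot: [[0.126, -0.0, 0.992], [-0.992, 0.0, 0.126], [-0.0, -1.0, -0.0]]
ft_force: [0.0, 0.3, -4.5]
grip_width: 0.0347
```

{"name": "jog_arm", "arguments": {
  "rows": [
    {"hand": 0, "dx": 0, "dy": 0, "dz": 0.2, "ax": 0, "ay": 0, "az": 0},
    {"hand": 0, "dx": 0, "dy": 0, "dz": 0.2, "ax": 0, "ay": 0, "az": 0},
    {"hand": 0, "dx": 0, "dy": 0, "dz": 0.2, "ax": 0, "ay": 0, "az": 0},
    {"hand": 0, "dx": 0, "dy": 0, "dz": 0, "ax": 0, "ay": 0, "az": 0},
    {"hand": 0, "dx": 0, "dy": 0, "dz": 0, "ax": 0, "ay": 0, "az": 0}
  ]
}}

```text
time_s: 7.68
position: [0.6101, -0.1664, 0.2007]
tool_rot: [[0.126, -0.0, 0.992], [-0.992, 0.0, 0.126], [-0.0, -1.0, -0.0]]
ft_force: [-1.6, 0.4, -5.0]
grip_width: 0.0347
```

```bash
python3 - <<'E'
from h import *
s=status.observe();print(s['time_s'],s['position'],yawof(s['tool_rot']),s['tool_rot'][2],s['ft_force'],s['wrist_torque'],s['grip_width'])
p=s['position']-np.array([.6298,-.1629,0]);a=np.radians(7.25);print("rack-frame TCP",p@[np.cos(a),np.sin(a),0],p@[-np.sin(a),np.cos(a),0])
for n in("scene","side"):
    cv2.imwrite(f"pics/{n}7.png",imaging.get_image(n)[:,:,::-1])
crop("pics/scene7.png","pics/s7.png",130,170,290,310,4.2)
crop("pics/side7.png","pics/d7.png",270,150,390,250,5.6)
E
```

```text
7.6833 [ 0.61012687 -0.16635243  0.2007072 ] 7.251172599457633 [-1.20914503e-04 -9.99999890e-01 -4.54179866e-04] [-1.57082157  0.39388387 -4.97627889] [-0.0177003   0.21026861  0.14252364] 0.03473935822342603
rack-frame TCP -0.019951534151225716 -0.0009421030928689154
```

View pics/s7.png

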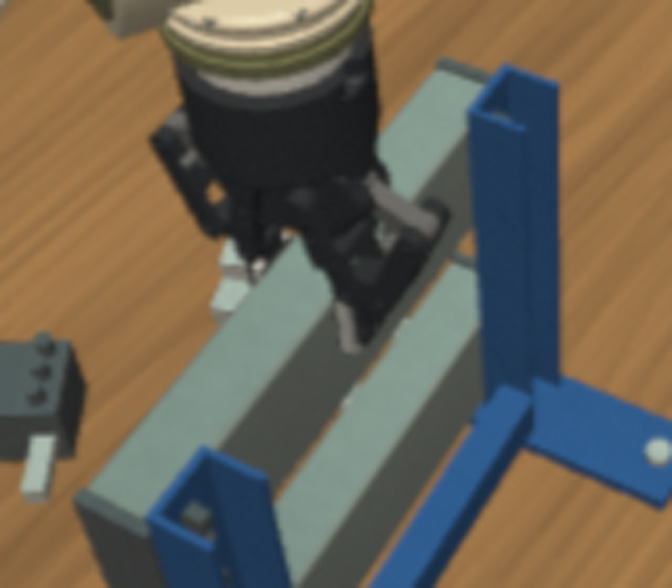

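View pics/d7.png

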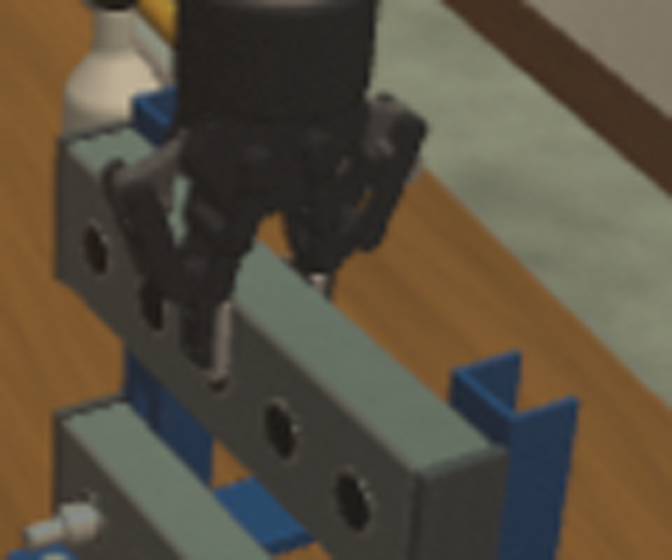

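Both upper tabs show inside the channels, at (197,515) and (497,117) in the scene crop. There is no notable contact force, so I'll lower in steps.

{"name": "jog_arm", "arguments": {
  "rows": [
    {"hand": 0, "dx": 0, "dy": 0.2, "dz": 0, "ax": 0, "ay": 0, "az": 0},
    {"hand": 0, "dx": 0, "dy": 0.2, "dz": 0, "ax": 0, "ay": 0, "az": 0},
    {"hand": 0, "dx": 0, "dy": 0.2, "dz": 0, "ax": 0, "ay": 0, "az": 0},
    {"hand": 0, "dx": 0, "dy": 0, "dz": 0, "ax": 0, "ay": 0, "az": 0},
    {"hand": 0, "dx": 0, "dy": 0, "dz": 0, "ax": 0, "ay": 0, "az": 0}
  ]
}}

```text
time_s: 8.2
position: [0.6101, -0.1664, 0.1945]
tool_rot: [[0.126, -0.0, 0.992], [-0.992, 0.0, 0.126], [-0.0, -1.0, -0.0]]
ft_force: [-0.8, -0.7, -5.7]
grip_width: 0.0351
```

{"name": "jog_arm", "arguments": {
  "rows": [
    {"hand": 0, "dx": 0, "dy": 0.1, "dz": 0, "ax": 0, "ay": 0, "az": 0},
    {"hand": 0, "dx": 0, "dy": 0.1, "dz": 0, "ax": 0, "ay": 0, "az": 0},
    {"hand": 0, "dx": 0, "dy": 0, "dz": 0, "ax": 0, "ay": 0, "az": 0},
    {"hand": 0, "dx": 0, "dy": 0, "dz": 0, "ax": 0, "ay": 0, "az": 0},
    {"hand": 0, "dx": 0, "dy": 0, "dz": 0, "ax": 0, "ay": 0, "az": 0}
  ]
}}

```text
time_s: 8.62
position: [0.6103, -0.1664, 0.1928]
tool_rot: [[0.126, 0.0, 0.992], [-0.992, -0.0, 0.126], [0.0, -1.0, 0.0]]
ft_force: [-0.9, 0.1, -4.8]
grip_width: 0.0348
```

{"name": "jog_arm", "arguments": {
  "rows": [
    {"hand": 0, "dx": 0, "dy": 0.1, "dz": 0, "ax": 0, "ay": 0, "az": 0},
    {"hand": 0, "dx": 0, "dy": 0.05, "dz": 0, "ax": 0, "ay": 0, "az": 0},
    {"hand": 0, "dx": 0, "dy": 0, "dz": 0, "ax": 0, "ay": 0, "az": 0},
    {"hand": 0, "dx": 0, "dy": 0, "dz": 0, "ax": 0, "ay": 0, "az": 0},
    {"hand": 0, "dx": 0, "dy": 0, "dz": 0, "ax": 0, "ay": 0, "az": 0}
  ]
}}

```text
time_s: 9.03
position: [0.6103, -0.1664, 0.1916]
tool_rot: [[0.126, 0.0, 0.992], [-0.992, -0.0, 0.126], [0.0, -1.0, 0.0]]
ft_force: [0.1, -0.2, -2.1]
grip_width: 0.0351
```

{"name": "jog_arm", "arguments": {
  "rows": [
    {"hand": 0, "dx": 0, "dy": 0.1, "dz": 0, "ax": 0, "ay": 0, "az": 0},
    {"hand": 0, "dx": 0, "dy": 0.05, "dz": 0, "ax": 0, "ay": 0, "az": 0},
    {"hand": 0, "dx": 0, "dy": 0, "dz": 0, "ax": 0, "ay": 0, "az": 0},
    {"hand": 0, "dx": 0, "dy": 0, "dz": 0, "ax": 0, "ay": 0, "az": 0},
    {"hand": 0, "dx": 0, "dy": 0, "dz": 0, "ax": 0, "ay": 0, "az": 0}
  ]
}}

```text
time_s: 9.45
position: [0.6103, -0.1665, 0.1903]
tool_rot: [[0.126, 0.001, 0.992], [-0.992, -0.0, 0.126], [0.001, -1.0, 0.001]]
ft_force: [-1.0, -0.4, 3.5]
grip_width: 0.0349
```

The rail takes its weight about 5 mm above home, as expected for the wedge. I'll let go.

{"name": "jog_arm", "arguments": {
  "rows": [
    {"hand": 0.45, "dx": 0, "dy": 0, "dz": 0, "ax": 0, "ay": 0, "az": 0},
    {"hand": 0.5, "dx": 0, "dy": 0, "dz": 0, "ax": 0, "ay": 0, "az": 0},
    {"hand": 0.6, "dx": 0, "dy": 0, "dz": 0, "ax": 0, "ay": 0, "az": 0},
    {"hand": 0.65, "dx": 0, "dy": 0, "dz": 0, "ax": 0, "ay": 0, "az": 0},
    {"hand": 0.65, "dx": 0, "dy": 0, "dz": 0, "ax": 0, "ay": 0, "az": 0}
  ]
}}

```text
time_s: 9.87
position: [0.6103, -0.1664, 0.1897]
tool_rot: [[0.126, 0.0, 0.992], [-0.992, 0.0, 0.126], [-0.0, -1.0, 0.0]]
ft_force: [0.7, 0.3, 0.5]
grip_width: 0.0555
```

```bash
python3 - <<'E'
from h import *
s=status.observe();print(s['time_s'],s['position'],s['ft_force'],s['grip_width'])
for n in("scene","side","wrist"):
    cv2.imwrite(f"pics/{n}8.png",imaging.get_image(n)[:,:,::-1])
crop("pics/scene8.png","pics/s8.png",130,170,290,310,4.2)
crop("pics/side8.png","pics/d8.png",270,150,390,250,5.6)
E
```

```text
9.8667 [ 0.61027209 -0.16638852  0.18973754] [0.6885929  0.2739599  0.45494587] 0.05554355934095425
```

View pics/s8.png

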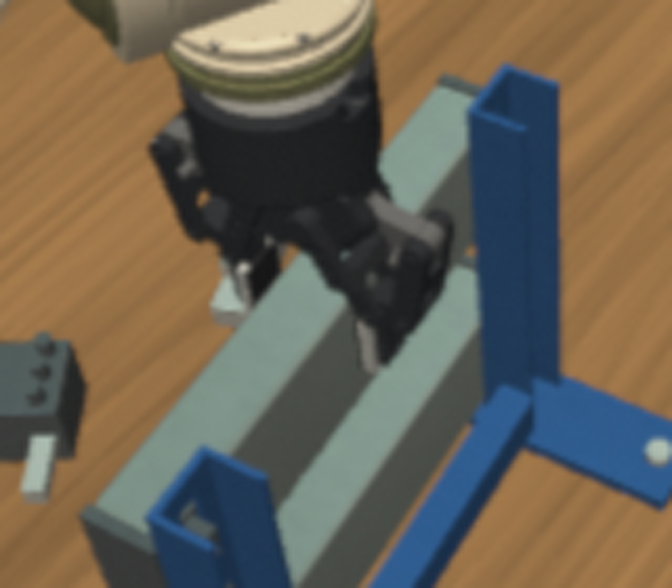

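View pics/d8.png

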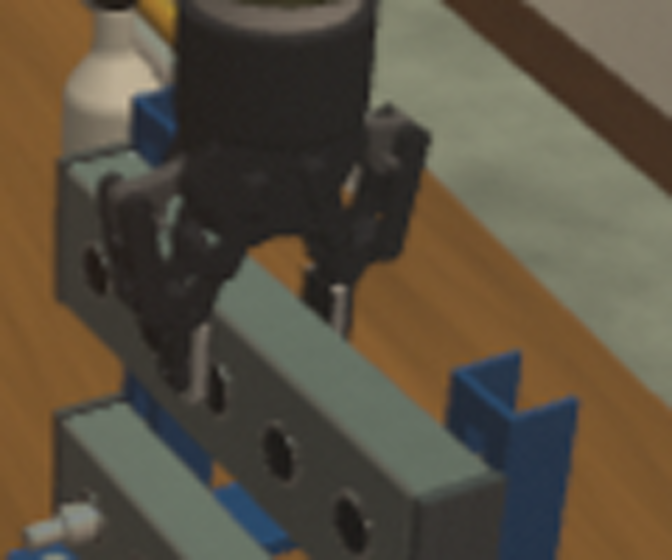

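View pics/wrist8.png

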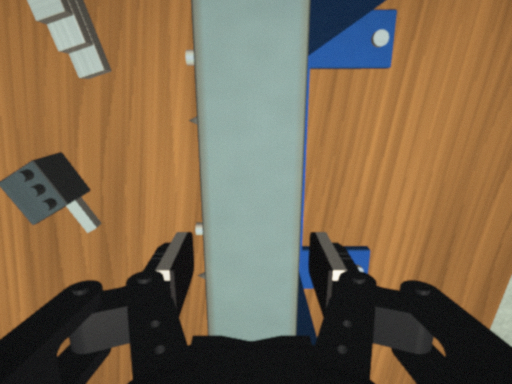

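The rail hangs with both pads clear of it (rail 200-297 px, pads at 192 and 311 px in the wrist view). I'll lift out, turn the hand 90° so the shut fingers lie along the rail, and press.

{"name": "jog_arm", "arguments": {
  "rows": [
    {"hand": 0.65, "dx": 0, "dy": -1, "dz": 0, "ax": 0, "ay": 0, "az": 0},
    {"hand": 0.65, "dx": 0, "dy": -2, "dz": 0, "ax": 0, "ay": 0, "az": 0},
    {"hand": 0.65, "dx": 0, "dy": -3, "dz": 0, "ax": 0, "ay": 0, "az": 0},
    {"hand": 0.65, "dx": 0, "dy": -3, "dz": 0, "ax": 0, "ay": 0, "az": 0},
    {"hand": 0.65, "dx": 0, "dy": -2, "dz": 0, "ax": 0, "ay": 0, "az": 0}
  ]
}}

```text
time_s: 10.43
position: [0.6104, -0.1664, 0.3038]
tool_rot: [[0.126, 0.004, 0.992], [-0.992, -0.002, 0.126], [0.002, -1.0, 0.004]]
ft_force: [0.3, 0.3, 0.3]
grip_width: 0.0554
```

{"name": "jog_arm", "arguments": {
  "newtons": 40,
  "rows": [
    {"hand": 0, "dx": 0, "dy": 0, "dz": 0, "ax": 0, "ay": -6, "az": 0},
    {"hand": 0, "dx": 0, "dy": 0, "dz": 0, "ax": 0, "ay": -6, "az": 0},
    {"hand": 0, "dx": 0, "dy": 0, "dz": 0, "ax": 0, "ay": -6, "az": 0},
    {"hand": 0, "dx": 0, "dy": 0, "dz": 0, "ax": 0, "ay": -6, "az": 0},
    {"hand": 0, "dx": 0, "dy": 0, "dz": 0, "ax": 0, "ay": -6, "az": 0}
  ]
}}

```text
time_s: 10.85
position: [0.6101, -0.1664, 0.3007]
tool_rot: [[0.609, 0.001, 0.793], [-0.793, -0.0, 0.609], [0.001, -1.0, 0.0]]
ft_force: [-0.4, -0.2, -0.1]
grip_width: 0.0001
```

{"name": "jog_arm", "arguments": {
  "rows": [
    {"hand": 0, "dx": 0, "dy": 0, "dz": 0, "ax": 0, "ay": -6, "az": 0},
    {"hand": 0, "dx": 0, "dy": 0, "dz": 0, "ax": 0, "ay": -6, "az": 0},
    {"hand": 0, "dx": 0, "dy": 0, "dz": 0, "ax": 0, "ay": -6, "az": 0},
    {"hand": 0, "dx": 0, "dy": 0, "dz": 0, "ax": 0, "ay": -6, "az": 0},
    {"hand": 0, "dx": 0, "dy": 0, "dz": 0, "ax": 0, "ay": -6, "az": 0}
  ]
}}

```text
time_s: 11.27
position: [0.6102, -0.1663, 0.3008]
tool_rot: [[0.924, 0.001, 0.382], [-0.382, -0.0, 0.924], [0.001, -1.0, -0.0]]
ft_force: [-0.1, 0.4, -0.8]
grip_width: 0.0003
```

{"name": "jog_arm", "arguments": {
  "rows": [
    {"hand": 0, "dx": 0, "dy": 0, "dz": 0, "ax": 0, "ay": -6, "az": 0},
    {"hand": 0, "dx": 0, "dy": 0, "dz": 0, "ax": 0, "ay": -6, "az": 0},
    {"hand": 0, "dx": 0, "dy": 0, "dz": 0, "ax": 0, "ay": -6, "az": 0},
    {"hand": 0, "dx": 0, "dy": 0, "dz": 0, "ax": 0, "ay": -6, "az": 0},
    {"hand": 0, "dx": 0, "dy": 0, "dz": 0, "ax": 0, "ay": -6, "az": 0}
  ]
}}

```text
time_s: 11.68
position: [0.6101, -0.1664, 0.3007]
tool_rot: [[0.991, 0.001, -0.131], [0.131, -0.0, 0.991], [0.001, -1.0, -0.0]]
ft_force: [-0.0, 0.5, 0.7]
grip_width: -0.0001
```

{"name": "jog_arm", "arguments": {
  "rows": [
    {"hand": 0, "dx": 0, "dy": 0, "dz": 0, "ax": 0, "ay": 0, "az": 0},
    {"hand": 0, "dx": 0, "dy": 0, "dz": 0, "ax": 0, "ay": 0, "az": 0},
    {"hand": 0, "dx": 0, "dy": 0, "dz": 0, "ax": 0, "ay": 0, "az": 0},
    {"hand": 0, "dx": 0, "dy": 0, "dz": 0, "ax": 0, "ay": 0, "az": 0},
    {"hand": 0, "dx": 0, "dy": 0, "dz": 0, "ax": 0, "ay": 0, "az": 0}
  ]
}}

```text
time_s: 12.1
position: [0.6102, -0.1664, 0.2999]
tool_rot: [[0.992, 0.0, -0.125], [0.125, -0.0, 0.992], [0.0, -1.0, -0.0]]
ft_force: [0.3, -0.4, 0.2]
grip_width: -0.0001
```

```bash
python3 - <<'E'
from h import *
s=status.observe();print(s['time_s'],s['position'],yawof(s['tool_rot']),s['ft_force'],s['grip_width'])
for n in("scene","side","wrist"):
    cv2.imwrite(f"pics/{n}9.png",imaging.get_image(n)[:,:,::-1])
crop("pics/scene9.png","pics/s9.png",130,150,290,290,4.2)
crop("pics/side9.png","pics/d9.png",270,130,390,250,5)
a=np.radians(7.25);t=np.array([.6103,-.1664,.29])+.119*np.array([-np.sin(a),np.cos(a),0]);print(t)
plan(s['position'],s['tool_rot'],t,97.25,5)
E
```

```text
12.1 [ 0.61017398 -0.16636765  0.29993682] 97.1623173415732 [ 0.34561523 -0.41799764  0.17295317] -0.00011098151001308602
[ 0.59528232 -0.04835141  0.29      ]
0 dx -0.00 dy 0.20 dz 2.38 ay -0.02
1 dx -0.00 dy 0.20 dz 2.38 ay -0.02
2 dx 0.00 dy 0.20 dz 2.38 ay -0.02
3 dx 0.00 dy 0.20 dz 2.38 ay -0.02
4 dx 0.00 dy 0.20 dz 2.38 ay -0.02
```

View pics/s9.png

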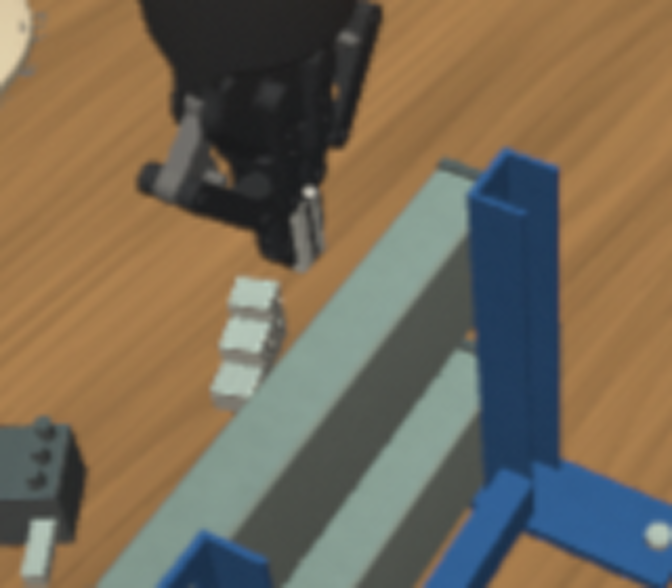

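View pics/d9.png

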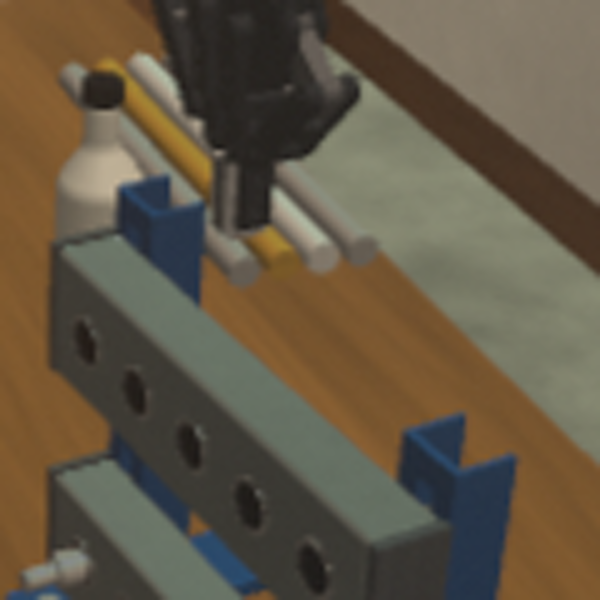

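View pics/wrist9.png

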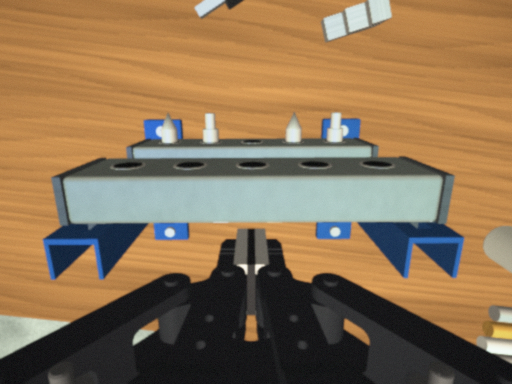

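The rail hangs level with its tabs in the slots. Moving over the left end.

{"name": "jog_arm", "arguments": {
  "rows": [
    {"hand": 0, "dx": 0, "dy": 0.5, "dz": 2.4, "ax": 0, "ay": 0, "az": 0},
    {"hand": 0, "dx": 0, "dy": 1, "dz": 2.4, "ax": 0, "ay": 0, "az": 0},
    {"hand": 0, "dx": 0, "dy": 1.5, "dz": 2.4, "ax": 0, "ay": 0, "az": 0},
    {"hand": 0, "dx": 0, "dy": 1.5, "dz": 2.4, "ax": 0, "ay": 0, "az": 0},
    {"hand": 0, "dx": 0, "dy": 1, "dz": 2.2, "ax": 0, "ay": 0, "az": 0}
  ]
}}

```text
time_s: 12.67
position: [0.5946, -0.0479, 0.2436]
tool_rot: [[0.992, -0.001, -0.126], [0.126, 0.001, 0.992], [-0.001, -1.0, 0.001]]
ft_force: [-0.2, 0.6, -0.6]
grip_width: 0.0001
```

{"name": "jog_arm", "arguments": {
  "rows": [
    {"hand": 0, "dx": 0, "dy": 0.4, "dz": 0, "ax": 0, "ay": 0, "az": 0},
    {"hand": 0, "dx": 0, "dy": 0.3, "dz": 0, "ax": 0, "ay": 0, "az": 0},
    {"hand": 0, "dx": 0, "dy": 0.1, "dz": 0, "ax": 0, "ay": 0, "az": 0},
    {"hand": 0, "dx": 0, "dy": 0, "dz": 0, "ax": 0, "ay": 0, "az": 0},
    {"hand": 0, "dx": 0, "dy": 0, "dz": 0, "ax": 0, "ay": 0, "az": 0}
  ]
}}

```text
time_s: 13.08
position: [0.5956, -0.0503, 0.2372]
tool_rot: [[0.992, 0.001, -0.125], [0.125, -0.0, 0.992], [0.001, -1.0, -0.0]]
ft_force: [0.3, -1.0, 0.6]
grip_width: -0.0
```

```bash
python3 - <<'E'
from h import *
s=status.observe();print(s['time_s'],s['position'],yawof(s['tool_rot']),s['ft_force'],s['grip_width'])
p=s['position']-np.array([.6298,-.1629,0]);a=np.radians(7.25);print("rack-frame TCP",p@[np.cos(a),np.sin(a),0],p@[-np.sin(a),np.cos(a),0])
cv2.imwrite("pics/side10.png",imaging.get_image("side")[:,:,::-1])
crop("pics/side10.png","pics/d10.png",260,110,380,250,4.2)
E
```

```text
13.0833 [ 0.59560512 -0.05029282  0.23717934] 97.16748711596414 [ 0.32482483 -0.98200601  0.62040149] -9.156850381046615e-06
rack-frame TCP -0.0197105840954634 0.11602224292748081
```

View pics/d10.png

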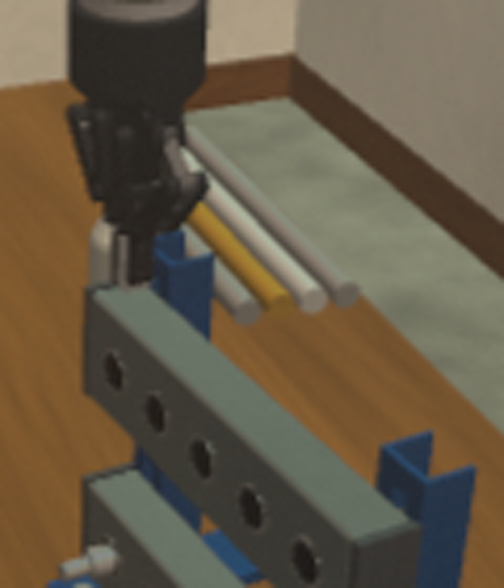

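The finger is over the left end, at about (125,280) in the crop, clear of the upright. Pressing gradually.

{"name": "jog_arm", "arguments": {
  "rows": [
    {"hand": 0, "dx": 0, "dy": 0.2, "dz": 0, "ax": 0, "ay": 0, "az": 0},
    {"hand": 0, "dx": 0, "dy": 0.2, "dz": 0, "ax": 0, "ay": 0, "az": 0},
    {"hand": 0, "dx": 0, "dy": 0.2, "dz": 0, "ax": 0, "ay": 0, "az": 0},
    {"hand": 0, "dx": 0, "dy": 0.1, "dz": 0, "ax": 0, "ay": 0, "az": 0},
    {"hand": 0, "dx": 0, "dy": 0, "dz": 0, "ax": 0, "ay": 0, "az": 0}
  ]
}}

```text
time_s: 13.55
position: [0.5952, -0.0493, 0.2295]
tool_rot: [[0.992, -0.001, -0.126], [0.126, 0.0, 0.992], [-0.001, -1.0, 0.0]]
ft_force: [0.9, -0.8, -0.4]
grip_width: 0.0003
```

{"name": "jog_arm", "arguments": {
  "rows": [
    {"hand": 0, "dx": 0, "dy": 0.1, "dz": 0, "ax": 0, "ay": 0, "az": 0},
    {"hand": 0, "dx": 0, "dy": 0.1, "dz": 0, "ax": 0, "ay": 0, "az": 0},
    {"hand": 0, "dx": 0, "dy": 0, "dz": 0, "ax": 0, "ay": 0, "az": 0},
    {"hand": 0, "dx": 0, "dy": 0, "dz": 0, "ax": 0, "ay": 0, "az": 0},
    {"hand": 0, "dx": 0, "dy": 0, "dz": 0, "ax": 0, "ay": 0, "az": 0}
  ]
}}

```text
time_s: 13.97
position: [0.5954, -0.0493, 0.228]
tool_rot: [[0.992, 0.0, -0.126], [0.126, -0.0, 0.992], [0.0, -1.0, -0.0]]
ft_force: [-0.2, 0.2, 1.4]
grip_width: 0.0001
```

{"name": "jog_arm", "arguments": {
  "rows": [
    {"hand": 0, "dx": 0, "dy": 0.1, "dz": 0, "ax": 0, "ay": 0, "az": 0},
    {"hand": 0, "dx": 0, "dy": 0, "dz": 0, "ax": 0, "ay": 0, "az": 0},
    {"hand": 0, "dx": 0, "dy": 0.1, "dz": 0, "ax": 0, "ay": 0, "az": 0},
    {"hand": 0, "dx": 0, "dy": 0, "dz": 0, "ax": 0, "ay": 0, "az": 0},
    {"hand": 0, "dx": 0, "dy": 0, "dz": 0, "ax": 0, "ay": 0, "az": 0}
  ]
}}

```text
time_s: 14.38
position: [0.5954, -0.0492, 0.2266]
tool_rot: [[0.992, 0.001, -0.126], [0.126, -0.0, 0.992], [0.001, -1.0, -0.0]]
ft_force: [-1.8, 1.0, 6.6]
grip_width: 0.0001
```

{"name": "jog_arm", "arguments": {
  "rows": [
    {"hand": 0, "dx": 0, "dy": 0.1, "dz": 0, "ax": 0, "ay": 0, "az": 0},
    {"hand": 0, "dx": 0, "dy": 0, "dz": 0, "ax": 0, "ay": 0, "az": 0},
    {"hand": 0, "dx": 0, "dy": 0, "dz": 0, "ax": 0, "ay": 0, "az": 0},
    {"hand": 0, "dx": 0, "dy": 0, "dz": 0, "ax": 0, "ay": 0, "az": 0},
    {"hand": 0, "dx": 0, "dy": 0, "dz": 0, "ax": 0, "ay": 0, "az": 0}
  ]
}}

```text
time_s: 14.8
position: [0.5954, -0.0492, 0.226]
tool_rot: [[0.992, 0.002, -0.126], [0.126, -0.0, 0.992], [0.001, -1.0, -0.0]]
ft_force: [-2.9, 0.7, 9.3]
grip_width: -0.0001
```

{"name": "jog_arm", "arguments": {
  "rows": [
    {"hand": 0, "dx": 0, "dy": 0.1, "dz": 0, "ax": 0, "ay": 0, "az": 0},
    {"hand": 0, "dx": 0, "dy": 0, "dz": 0, "ax": 0, "ay": 0, "az": 0},
    {"hand": 0, "dx": 0, "dy": 0, "dz": 0, "ax": 0, "ay": 0, "az": 0},
    {"hand": 0, "dx": 0, "dy": 0, "dz": 0, "ax": 0, "ay": 0, "az": 0},
    {"hand": 0, "dx": 0, "dy": 0, "dz": 0, "ax": 0, "ay": 0, "az": 0}
  ]
}}

```text
time_s: 15.22
position: [0.5954, -0.0491, 0.2254]
tool_rot: [[0.992, 0.002, -0.126], [0.126, -0.0, 0.992], [0.002, -1.0, -0.001]]
ft_force: [-3.6, 1.3, 11.3]
grip_width: 0.0
```

{"name": "jog_arm", "arguments": {
  "rows": [
    {"hand": 0, "dx": 0, "dy": 0.1, "dz": 0, "ax": 0, "ay": 0, "az": 0},
    {"hand": 0, "dx": 0, "dy": 0, "dz": 0, "ax": 0, "ay": 0, "az": 0},
    {"hand": 0, "dx": 0, "dy": 0, "dz": 0, "ax": 0, "ay": 0, "az": 0},
    {"hand": 0, "dx": 0, "dy": 0, "dz": 0, "ax": 0, "ay": 0, "az": 0},
    {"hand": 0, "dx": 0, "dy": 0, "dz": 0, "ax": 0, "ay": 0, "az": 0}
  ]
}}

```text
time_s: 15.63
position: [0.5954, -0.0491, 0.2249]
tool_rot: [[0.992, 0.003, -0.126], [0.126, -0.001, 0.992], [0.002, -1.0, -0.001]]
ft_force: [-4.3, 2.7, 13.7]
grip_width: -0.0002
```

{"name": "jog_arm", "arguments": {
  "rows": [
    {"hand": 0, "dx": 0, "dy": 0.1, "dz": 0, "ax": 0, "ay": 0, "az": 0},
    {"hand": 0, "dx": 0, "dy": 0, "dz": 0, "ax": 0, "ay": 0, "az": 0},
    {"hand": 0, "dx": 0, "dy": 0.1, "dz": 0, "ax": 0, "ay": 0, "az": 0},
    {"hand": 0, "dx": 0, "dy": 0, "dz": 0, "ax": 0, "ay": 0, "az": 0},
    {"hand": 0, "dx": 0, "dy": 0, "dz": 0, "ax": 0, "ay": 0, "az": 0}
  ]
}}

```text
time_s: 16.05
position: [0.5954, -0.0491, 0.2239]
tool_rot: [[0.992, 0.004, -0.126], [0.126, -0.001, 0.992], [0.004, -1.0, -0.001]]
ft_force: [-6.8, 2.9, 20.6]
grip_width: -0.0001
```

{"name": "jog_arm", "arguments": {
  "rows": [
    {"hand": 0, "dx": 0, "dy": 0.1, "dz": 0, "ax": 0, "ay": 0, "az": 0},
    {"hand": 0, "dx": 0, "dy": 0, "dz": 0, "ax": 0, "ay": 0, "az": 0},
    {"hand": 0, "dx": 0, "dy": 0.1, "dz": 0, "ax": 0, "ay": 0, "az": 0},
    {"hand": 0, "dx": 0, "dy": 0, "dz": 0, "ax": 0, "ay": 0, "az": 0},
    {"hand": 0, "dx": 0, "dy": 0, "dz": 0, "ax": 0, "ay": 0, "az": 0}
  ]
}}

```text
time_s: 16.47
position: [0.5955, -0.0491, 0.2238]
tool_rot: [[0.992, 0.006, -0.126], [0.126, -0.002, 0.992], [0.006, -1.0, -0.002]]
ft_force: [-11.0, 2.9, 30.5]
grip_width: -0.0001
```

```bash
python3 - <<'E'
from h import *
s=status.observe();print(s['time_s'],s['position'],s['ft_force'])
for n in("scene","side"):
    cv2.imwrite(f"pics/{n}11.png",imaging.get_image(n)[:,:,::-1])
crop("pics/scene11.png","pics/s11.png",130,150,290,290,4.2)
crop("pics/side11.png","pics/d11.png",270,130,390,250,5)
E
```

```text
16.4667 [ 0.59546291 -0.04906958  0.22379416] [-10.95640464   2.90133968  30.49591947]
```

View pics/d11.png

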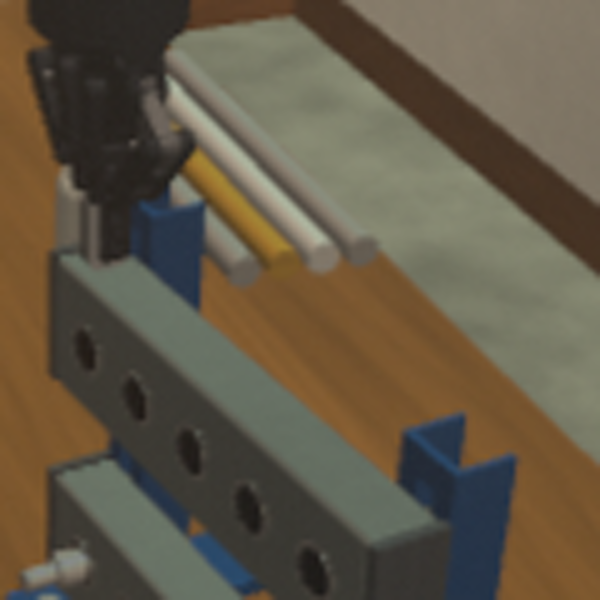

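View pics/s11.png

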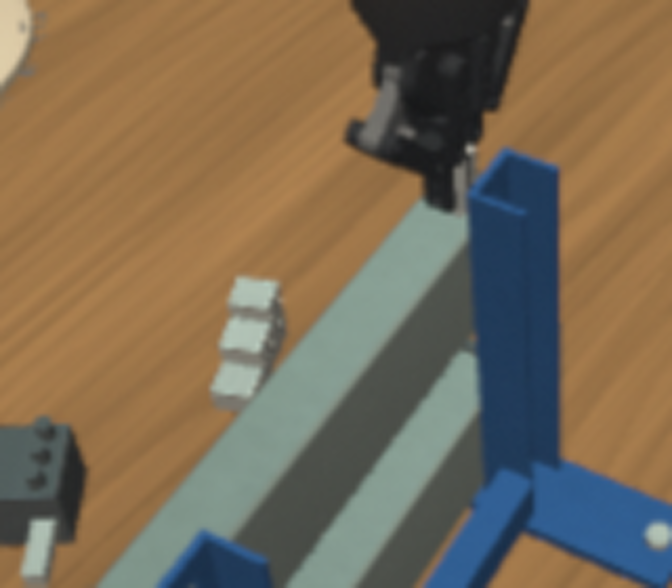

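Left end stopped dead at TCP z 0.2238 (home top is 0.224) while the force climbed from 20 to 30 N, so it is home. On to the right end.

{"name": "jog_arm", "arguments": {
  "rows": [
    {"hand": 0, "dx": 0, "dy": -1, "dz": 0, "ax": 0, "ay": 0, "az": 0},
    {"hand": 0, "dx": 0, "dy": -1.5, "dz": 0, "ax": 0, "ay": 0, "az": 0},
    {"hand": 0, "dx": 0, "dy": -0.8, "dz": -1.5, "ax": 0, "ay": 0, "az": 0},
    {"hand": 0, "dx": 0, "dy": 0, "dz": -3, "ax": 0, "ay": 0, "az": 0},
    {"hand": 0, "dx": 0, "dy": 0, "dz": -3.5, "ax": 0, "ay": 0, "az": 0}
  ]
}}

```text
time_s: 16.98
position: [0.6056, -0.1284, 0.2525]
tool_rot: [[0.992, 0.001, -0.129], [0.129, -0.0, 0.992], [0.001, -1.0, -0.0]]
ft_force: [-0.5, -0.5, -0.1]
grip_width: 0.0001
```

{"name": "jog_arm", "arguments": {
  "rows": [
    {"hand": 0, "dx": 0, "dy": 0, "dz": -3.5, "ax": 0, "ay": 0, "az": 0},
    {"hand": 0, "dx": 0, "dy": 0, "dz": -3.5, "ax": 0, "ay": 0, "az": 0},
    {"hand": 0, "dx": 0, "dy": 0, "dz": -3.5, "ax": 0, "ay": 0, "az": 0},
    {"hand": 0, "dx": 0, "dy": 0, "dz": -3.5, "ax": 0, "ay": 0, "az": 0},
    {"hand": 0, "dx": 0, "dy": 0, "dz": -1.5, "ax": 0, "ay": 0, "az": 0}
  ]
}}

```text
time_s: 17.4
position: [0.6245, -0.2868, 0.2505]
tool_rot: [[0.992, -0.001, -0.123], [0.123, -0.0, 0.992], [-0.001, -1.0, -0.0]]
ft_force: [0.3, 0.3, -0.5]
grip_width: -0.0002
```

{"name": "jog_arm", "arguments": {
  "rows": [
    {"hand": 0, "dx": 0, "dy": 0, "dz": 0, "ax": 0, "ay": 0, "az": 0},
    {"hand": 0, "dx": 0, "dy": 0, "dz": 0, "ax": 0, "ay": 0, "az": 0},
    {"hand": 0, "dx": 0, "dy": 0, "dz": 0, "ax": 0, "ay": 0, "az": 0},
    {"hand": 0, "dx": 0, "dy": 0, "dz": 0, "ax": 0, "ay": 0, "az": 0},
    {"hand": 0, "dx": 0, "dy": 0, "dz": 0, "ax": 0, "ay": 0, "az": 0}
  ]
}}

```text
time_s: 17.82
position: [0.6251, -0.2812, 0.2522]
tool_rot: [[0.992, 0.0, -0.127], [0.127, -0.0, 0.992], [0.0, -1.0, -0.0]]
ft_force: [-0.5, 0.2, 0.7]
grip_width: -0.0003
```

```bash
python3 - <<'E'
from h import *
s=status.observe();print(s['time_s'],s['position'],yawof(s['tool_rot']),s['ft_force'],s['grip_width'])
p=s['position']-np.array([.6298,-.1629,0]);a=np.radians(7.25);print("rack-frame TCP",p@[np.cos(a),np.sin(a),0],p@[-np.sin(a),np.cos(a),0])
E
```

```text
17.8167 [ 0.62509412 -0.28119335  0.25223933] 97.32261938009279 [-0.52843727  0.24527393  0.67929151] -0.0003411110245776919
rack-frame TCP -0.01959675972939792 -0.11675370959709236
```

{"name": "jog_arm", "arguments": {
  "rows": [
    {"hand": 0, "dx": 0, "dy": 0.6, "dz": 0, "ax": 0, "ay": 0, "az": 0},
    {"hand": 0, "dx": 0, "dy": 0.7, "dz": 0, "ax": 0, "ay": 0, "az": 0},
    {"hand": 0, "dx": 0, "dy": 0.6, "dz": 0, "ax": 0, "ay": 0, "az": 0},
    {"hand": 0, "dx": 0, "dy": 0.3, "dz": 0, "ax": 0, "ay": 0, "az": 0},
    {"hand": 0, "dx": 0, "dy": 0.1, "dz": 0, "ax": 0, "ay": 0, "az": 0}
  ]
}}

```text
time_s: 18.23
position: [0.6248, -0.2823, 0.228]
tool_rot: [[0.992, -0.001, -0.126], [0.126, 0.001, 0.992], [-0.001, -1.0, 0.001]]
ft_force: [-0.8, -0.5, 0.9]
grip_width: -0.0002
```

{"name": "jog_arm", "arguments": {
  "rows": [
    {"hand": 0, "dx": 0, "dy": 0.1, "dz": 0, "ax": 0, "ay": 0, "az": 0},
    {"hand": 0, "dx": 0, "dy": 0.1, "dz": 0, "ax": 0, "ay": 0, "az": 0},
    {"hand": 0, "dx": 0, "dy": 0.1, "dz": 0, "ax": 0, "ay": 0, "az": 0},
    {"hand": 0, "dx": 0, "dy": 0, "dz": 0, "ax": 0, "ay": 0, "az": 0},
    {"hand": 0, "dx": 0, "dy": 0, "dz": 0, "ax": 0, "ay": 0, "az": 0}
  ]
}}

```text
time_s: 18.65
position: [0.6249, -0.2825, 0.2273]
tool_rot: [[0.992, 0.001, -0.126], [0.126, -0.001, 0.992], [0.001, -1.0, -0.001]]
ft_force: [-3.5, 1.3, 6.5]
grip_width: -0.0
```

{"name": "jog_arm", "arguments": {
  "rows": [
    {"hand": 0, "dx": 0, "dy": 0.1, "dz": 0, "ax": 0, "ay": 0, "az": 0},
    {"hand": 0, "dx": 0, "dy": 0, "dz": 0, "ax": 0, "ay": 0, "az": 0},
    {"hand": 0, "dx": 0, "dy": 0.1, "dz": 0, "ax": 0, "ay": 0, "az": 0},
    {"hand": 0, "dx": 0, "dy": 0, "dz": 0, "ax": 0, "ay": 0, "az": 0},
    {"hand": 0, "dx": 0, "dy": 0, "dz": 0, "ax": 0, "ay": 0, "az": 0}
  ]
}}

```text
time_s: 19.07
position: [0.6249, -0.2827, 0.2263]
tool_rot: [[0.992, 0.002, -0.126], [0.126, -0.002, 0.992], [0.002, -1.0, -0.003]]
ft_force: [-4.1, 1.4, 10.6]
grip_width: -0.0005
```

{"name": "jog_arm", "arguments": {
  "rows": [
    {"hand": 0, "dx": 0, "dy": 0.1, "dz": 0, "ax": 0, "ay": 0, "az": 0},
    {"hand": 0, "dx": 0, "dy": 0, "dz": 0, "ax": 0, "ay": 0, "az": 0},
    {"hand": 0, "dx": 0, "dy": 0.1, "dz": 0, "ax": 0, "ay": 0, "az": 0},
    {"hand": 0, "dx": 0, "dy": 0, "dz": 0, "ax": 0, "ay": 0, "az": 0},
    {"hand": 0, "dx": 0, "dy": 0, "dz": 0, "ax": 0, "ay": 0, "az": 0}
  ]
}}

```text
time_s: 19.48
position: [0.6249, -0.2829, 0.2253]
tool_rot: [[0.992, 0.003, -0.126], [0.126, -0.003, 0.992], [0.003, -1.0, -0.004]]
ft_force: [-4.4, 1.6, 15.9]
grip_width: 0.0
```

{"name": "jog_arm", "arguments": {
  "rows": [
    {"hand": 0, "dx": 0, "dy": 0.1, "dz": 0, "ax": 0, "ay": 0, "az": 0},
    {"hand": 0, "dx": 0, "dy": 0, "dz": 0, "ax": 0, "ay": 0, "az": 0},
    {"hand": 0, "dx": 0, "dy": 0.1, "dz": 0, "ax": 0, "ay": 0, "az": 0},
    {"hand": 0, "dx": 0, "dy": 0, "dz": 0, "ax": 0, "ay": 0, "az": 0},
    {"hand": 0, "dx": 0, "dy": 0, "dz": 0, "ax": 0, "ay": 0, "az": 0}
  ]
}}

```text
time_s: 19.9
position: [0.625, -0.2831, 0.2244]
tool_rot: [[0.992, 0.005, -0.126], [0.126, -0.004, 0.992], [0.004, -1.0, -0.005]]
ft_force: [-6.7, 1.6, 20.3]
grip_width: -0.0005
```

{"name": "jog_arm", "arguments": {
  "rows": [
    {"hand": 0, "dx": 0, "dy": 0.1, "dz": 0, "ax": 0, "ay": 0, "az": 0},
    {"hand": 0, "dx": 0, "dy": 0, "dz": 0, "ax": 0, "ay": 0, "az": 0},
    {"hand": 0, "dx": 0, "dy": 0.1, "dz": 0, "ax": 0, "ay": 0, "az": 0},
    {"hand": 0, "dx": 0, "dy": 0, "dz": 0, "ax": 0, "ay": 0, "az": 0},
    {"hand": 0, "dx": 0, "dy": 0, "dz": 0, "ax": 0, "ay": 0, "az": 0}
  ]
}}

```text
time_s: 20.32
position: [0.625, -0.2832, 0.2239]
tool_rot: [[0.992, 0.006, -0.126], [0.126, -0.006, 0.992], [0.005, -1.0, -0.006]]
ft_force: [-8.1, 2.4, 26.9]
grip_width: 0.0001
```

{"name": "jog_arm", "arguments": {
  "rows": [
    {"hand": 0, "dx": 0, "dy": 0.1, "dz": 0, "ax": 0, "ay": 0, "az": 0},
    {"hand": 0, "dx": 0, "dy": 0, "dz": 0, "ax": 0, "ay": 0, "az": 0},
    {"hand": 0, "dx": 0, "dy": 0, "dz": 0, "ax": 0, "ay": 0, "az": 0},
    {"hand": 0, "dx": 0, "dy": 0, "dz": 0, "ax": 0, "ay": 0, "az": 0},
    {"hand": 0, "dx": 0, "dy": 0, "dz": 0, "ax": 0, "ay": 0, "az": 0}
  ]
}}

```text
time_s: 20.73
position: [0.6251, -0.2831, 0.2238]
tool_rot: [[0.992, 0.007, -0.126], [0.126, -0.006, 0.992], [0.006, -1.0, -0.007]]
ft_force: [-9.7, 2.5, 30.3]
grip_width: 0.0002
```

Right end also stopped at 0.2238. I'll lift off and touch the left end again to check that it stayed home.

{"name": "jog_arm", "arguments": {
  "rows": [
    {"hand": 0, "dx": 0, "dy": -1, "dz": 0, "ax": 0, "ay": 0, "az": 0},
    {"hand": 0, "dx": 0, "dy": -1.5, "dz": 0, "ax": 0, "ay": 0, "az": 0},
    {"hand": 0, "dx": 0, "dy": -0.8, "dz": 1.5, "ax": 0, "ay": 0, "az": 0},
    {"hand": 0, "dx": 0, "dy": 0, "dz": 3, "ax": 0, "ay": 0, "az": 0},
    {"hand": 0, "dx": 0, "dy": 0, "dz": 3.5, "ax": 0, "ay": 0, "az": 0}
  ]
}}

```text
time_s: 21.15
position: [0.6146, -0.2026, 0.2497]
tool_rot: [[0.992, 0.001, -0.124], [0.124, -0.0, 0.992], [0.001, -1.0, -0.0]]
ft_force: [-0.3, 1.0, 0.1]
grip_width: -0.0
```

{"name": "jog_arm", "arguments": {
  "rows": [
    {"hand": 0, "dx": 0, "dy": 0, "dz": 3.5, "ax": 0, "ay": 0, "az": 0},
    {"hand": 0, "dx": 0, "dy": 0, "dz": 3.5, "ax": 0, "ay": 0, "az": 0},
    {"hand": 0, "dx": 0, "dy": 0, "dz": 3.5, "ax": 0, "ay": 0, "az": 0},
    {"hand": 0, "dx": 0, "dy": 0, "dz": 3.5, "ax": 0, "ay": 0, "az": 0},
    {"hand": 0, "dx": 0, "dy": 0, "dz": 1.3, "ax": 0, "ay": 0, "az": 0}
  ]
}}

```text
time_s: 21.57
position: [0.5944, -0.0463, 0.2502]
tool_rot: [[0.992, 0.0, -0.13], [0.13, 0.001, 0.992], [0.0, -1.0, 0.001]]
ft_force: [1.3, -0.6, 0.2]
grip_width: -0.0001
```

{"name": "jog_arm", "arguments": {
  "rows": [
    {"hand": 0, "dx": 0, "dy": 0.5, "dz": 0, "ax": 0, "ay": 0, "az": 0},
    {"hand": 0, "dx": 0, "dy": 0.5, "dz": 0, "ax": 0, "ay": 0, "az": 0},
    {"hand": 0, "dx": 0, "dy": 0.5, "dz": 0, "ax": 0, "ay": 0, "az": 0},
    {"hand": 0, "dx": 0, "dy": 0.4, "dz": 0, "ax": 0, "ay": 0, "az": 0},
    {"hand": 0, "dx": 0, "dy": 0, "dz": 0, "ax": 0, "ay": 0, "az": 0}
  ]
}}

```text
time_s: 21.98
position: [0.5953, -0.0524, 0.2293]
tool_rot: [[0.992, -0.002, -0.124], [0.124, 0.001, 0.992], [-0.002, -1.0, 0.001]]
ft_force: [0.5, -0.4, -0.6]
grip_width: 0.0001
```

{"name": "jog_arm", "arguments": {
  "rows": [
    {"hand": 0, "dx": 0, "dy": 0, "dz": 0, "ax": 0, "ay": 0, "az": 0},
    {"hand": 0, "dx": 0, "dy": 0, "dz": 0, "ax": 0, "ay": 0, "az": 0},
    {"hand": 0, "dx": 0, "dy": 0, "dz": 0, "ax": 0, "ay": 0, "az": 0},
    {"hand": 0, "dx": 0, "dy": 0, "dz": 0, "ax": 0, "ay": 0, "az": 0},
    {"hand": 0, "dx": 0, "dy": 0, "dz": 0, "ax": 0, "ay": 0, "az": 0}
  ]
}}

```text
time_s: 22.4
position: [0.5956, -0.0514, 0.231]
tool_rot: [[0.992, 0.0, -0.126], [0.126, -0.0, 0.992], [0.0, -1.0, -0.0]]
ft_force: [-0.5, -0.3, 0.9]
grip_width: 0.0001
```

{"name": "jog_arm", "arguments": {
  "rows": [
    {"hand": 0, "dx": 0, "dy": 0.2, "dz": 0, "ax": 0, "ay": 0, "az": 0},
    {"hand": 0, "dx": 0, "dy": 0.2, "dz": 0, "ax": 0, "ay": 0, "az": 0},
    {"hand": 0, "dx": 0, "dy": 0.1, "dz": 0, "ax": 0, "ay": 0, "az": 0},
    {"hand": 0, "dx": 0, "dy": 0, "dz": 0, "ax": 0, "ay": 0, "az": 0},
    {"hand": 0, "dx": 0, "dy": 0, "dz": 0, "ax": 0, "ay": 0, "az": 0}
  ]
}}

```text
time_s: 22.82
position: [0.5955, -0.0512, 0.2257]
tool_rot: [[0.992, -0.0, -0.126], [0.126, 0.0, 0.992], [-0.0, -1.0, 0.0]]
ft_force: [-0.5, 0.4, -0.6]
grip_width: 0.0001
```

{"name": "jog_arm", "arguments": {
  "rows": [
    {"hand": 0, "dx": 0, "dy": 0.2, "dz": 0, "ax": 0, "ay": 0, "az": 0},
    {"hand": 0, "dx": 0, "dy": 0.1, "dz": 0, "ax": 0, "ay": 0, "az": 0},
    {"hand": 0, "dx": 0, "dy": 0, "dz": 0, "ax": 0, "ay": 0, "az": 0},
    {"hand": 0, "dx": 0, "dy": 0, "dz": 0, "ax": 0, "ay": 0, "az": 0},
    {"hand": 0, "dx": 0, "dy": 0, "dz": 0, "ax": 0, "ay": 0, "az": 0}
  ]
}}

```text
time_s: 23.23
position: [0.5957, -0.0513, 0.224]
tool_rot: [[0.992, 0.002, -0.126], [0.126, -0.001, 0.992], [0.002, -1.0, -0.001]]
ft_force: [-1.9, -0.4, 6.8]
grip_width: 0.0001
```

{"name": "jog_arm", "arguments": {
  "rows": [
    {"hand": 0, "dx": 0, "dy": 0.2, "dz": 0, "ax": 0, "ay": 0, "az": 0},
    {"hand": 0, "dx": 0, "dy": 0, "dz": 0, "ax": 0, "ay": 0, "az": 0},
    {"hand": 0, "dx": 0, "dy": 0, "dz": 0, "ax": 0, "ay": 0, "az": 0},
    {"hand": 0, "dx": 0, "dy": 0, "dz": 0, "ax": 0, "ay": 0, "az": 0},
    {"hand": 0, "dx": 0, "dy": 0, "dz": 0, "ax": 0, "ay": 0, "az": 0}
  ]
}}

```text
time_s: 23.65
position: [0.5958, -0.0513, 0.2239]
tool_rot: [[0.992, 0.004, -0.126], [0.126, -0.001, 0.992], [0.004, -1.0, -0.002]]
ft_force: [-5.3, 1.0, 17.5]
grip_width: 0.0002
```

Left end is still home: first contact at 0.2240, and 17.5 N gives no movement. Retreating for a final look.

{"name": "jog_arm", "arguments": {
  "rows": [
    {"hand": 0, "dx": 0, "dy": -1, "dz": 0, "ax": 0, "ay": 0, "az": 0},
    {"hand": 0, "dx": 0, "dy": -2.5, "dz": 0, "ax": 0, "ay": 0, "az": 0},
    {"hand": 0, "dx": 0, "dy": -3, "dz": 0, "ax": 0, "ay": 0, "az": 0},
    {"hand": 0, "dx": -2, "dy": -3, "dz": 0, "ax": 0, "ay": 0, "az": 0},
    {"hand": 0, "dx": -3, "dy": -2, "dz": 1, "ax": 0, "ay": 0, "az": 0}
  ]
}}

```text
time_s: 24.07
position: [0.5457, -0.0487, 0.3375]
tool_rot: [[0.992, 0.002, -0.125], [0.125, -0.001, 0.992], [0.002, -1.0, -0.001]]
ft_force: [0.2, -0.2, 0.5]
grip_width: 0.0001
```

{"name": "jog_arm", "arguments": {
  "rows": [
    {"hand": 0, "dx": -3, "dy": 0, "dz": 3, "ax": 0, "ay": 0, "az": 0},
    {"hand": 0, "dx": -3, "dy": 0, "dz": 3, "ax": 0, "ay": 0, "az": 0},
    {"hand": 0, "dx": -3, "dy": 0, "dz": 3, "ax": 0, "ay": 0, "az": 0},
    {"hand": 0, "dx": -1, "dy": 0, "dz": 3, "ax": 0, "ay": 0, "az": 0},
    {"hand": 0, "dx": 0, "dy": 0, "dz": 1, "ax": 0, "ay": 0, "az": 0}
  ]
}}

```text
time_s: 24.48
position: [0.4282, 0.0698, 0.337]
tool_rot: [[0.992, 0.002, -0.128], [0.128, 0.0, 0.992], [0.002, -1.0, 0.0]]
ft_force: [1.8, -0.1, 0.3]
grip_width: 0.0003
```

{"name": "jog_arm", "arguments": {
  "rows": [
    {"hand": 0, "dx": 0, "dy": 0, "dz": 0, "ax": 0, "ay": 0, "az": 0},
    {"hand": 0, "dx": 0, "dy": 0, "dz": 0, "ax": 0, "ay": 0, "az": 0},
    {"hand": 0, "dx": 0, "dy": 0, "dz": 0, "ax": 0, "ay": 0, "az": 0},
    {"hand": 0, "dx": 0, "dy": 0, "dz": 0, "ax": 0, "ay": 0, "az": 0},
    {"hand": 0, "dx": 0, "dy": 0, "dz": 0, "ax": 0, "ay": 0, "az": 0}
  ]
}}

```text
time_s: 24.9
position: [0.4315, 0.0665, 0.3355]
tool_rot: [[0.992, -0.001, -0.125], [0.125, -0.0, 0.992], [-0.001, -1.0, 0.0]]
ft_force: [-0.5, -0.4, -0.7]
grip_width: -0.0002
```

```bash
python3 - <<'E'
from h import *
s=status.observe();print(s['time_s'],s['position'],s['ft_force'])
for n in("scene","side"):
    cv2.imwrite(f"pics/{n}12.png",imaging.get_image(n)[:,:,::-1])
crop("pics/scene12.png","pics/s12.png",110,140,370,335,3)
crop("pics/side12.png","pics/d12.png",215,130,395,320,3.1)
E
```

```text
24.9 [0.43152384 0.06648371 0.33547293] [-0.50152948 -0.36556463 -0.66206536]
```

View pics/s12.png

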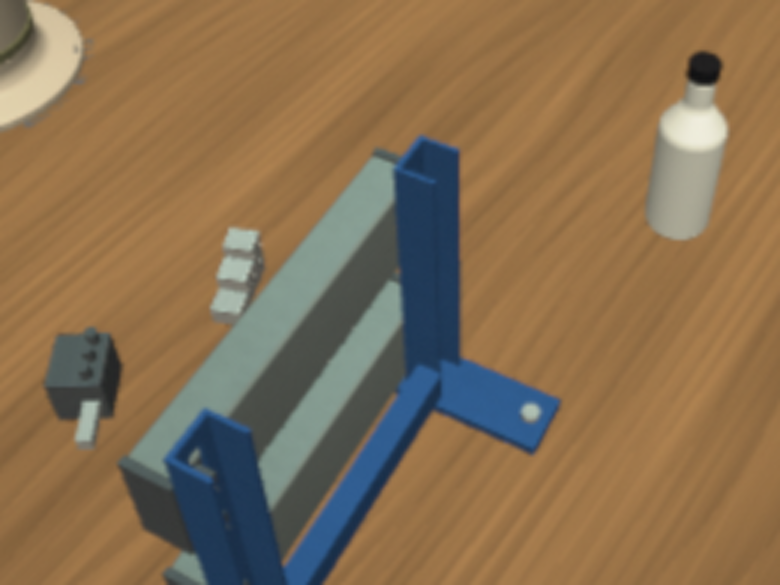

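View pics/d12.png

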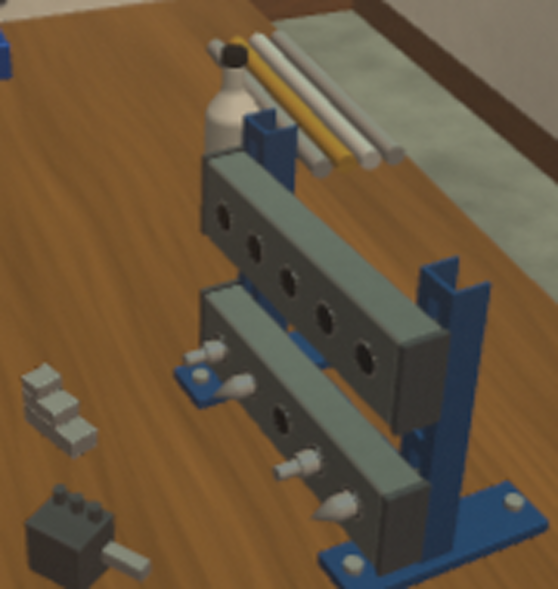

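The rail hangs level above the lower one and flat against both uprights. The bottle, jaw and holder stand where they were.

```bash
python3 -c "
from rig import job
print(job.close_job())"
```

```text
the job is handed in; nothing more can be done
None
```

The rail is hung in the top two slots of both uprights, pressed home at both ends, and the job is handed in at about 25 s of the 64 s allowed.

- **Hanging:** I gripped the rail at mid length and fed its tabs in about 16 mm above home. I lowered it until it wedged about 5 mm above home, then let go.
- **Pressing:** I pressed the left end, then the right, with the shut fingers. Both stopped hard at a top height of 223.8 mm, against the nominal 224 mm. The force was about 30 N at each end, more than the 10–20 N named in the task but under the 40 N limit.
- **Checks:** Touching the left end again after pressing the right met it at 224.0 mm, and it did not move at 17.5 N. I did not touch the right end again. In the final pictures the rail is level and against both uprights, and the bottle, tool holder and chuck jaw look untouched. I compared them by eye, not by measuring their positions. No check failed. The only disagreement was about 1 mm between the two cameras on how well the rail was centred, which is within the 2.5 mm allowed.

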